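# Press a spice tin's lid home, tip-test it and set it on the scale

### The arm

A 6-joint arm with a two-finger parallel gripper is mounted at the origin on a cart in front of the work surface, level with it; the furniture and walls round the work are solid. World frame = base frame: x ahead of the robot, y to its left, z up, the work surface at z = 0. Lengths are in m, angles in rad, forces in N, time in s.
With the tool pointing down it reaches from about 0.2 to 0.875 m from the base axis. Payload 3.4 kg.
Tool frame: the origin (TCP) lies at the very end of the fingers, on their centre line; the grasp point (between the pads) lies 19 mm behind it; z points along the fingers, y is the line along which they close (so a half turn about z gives the same grasp; the last joint's range is limited). The gripper opens to 94 mm and grips with 3 to 60 N. Pads are 16 mm wide; open, the fingers measure 119 mm over their backs; the gripper's body (75 mm by 177 mm) begins 78 mm behind the grasp point.
Start: joints at [1.078, 0.276, 1.505, -0, 1.361, -0.121], TCP at [0.209, 0.536, 0.205] pointing down, gripper open.
Joint ranges: [-2.89, 2.89], [-0.75, 2.08], [0.22, 2.7], [-1.18, 4.32], [0.11, 2.71], [-2.7, 2.7]. Speed limits (rad/s): [2.57, 2.57, 3.14, 3.14, 3.14, 3.14].

### API

Orientations are given as a rotation vector (axis times angle).
In Python, from workcell import bot gives the robot as it stands.
- The arm moves only by the shell command python3 nudge.py 'ROWS' [OPENING] [FORCE]. ROWS is a JSON object with one list for each field, all of the same length, 1 to 10, a row being the entries at one place: x, y, z (the shift in m), drx, dry, drz (a rotation vector in rad); each row shifts and turns the commanded pose from where the row before left it, along the tool's axes as they then stand; what a row does not reach is not made up. A row lasts 1/10 s, in which the tool goes at most 0.05 m and 0.15 rad, less where a joint would pass 70% of its speed; a pose out of reach is approached as far as the arm can. OPENING is the opening from 0.0 (shut) to 1.0 (fully open), set as the command begins (- or left out keeps the last). The fingers move at their own pace and stop on an object; FORCE is the grip in N (left out, the last holds). Time passes only in rows, so rows that do not move let the fingers close. It prints the time, the measured TCP pose, the force, the opening and the grip force at its end. Input that does not fit is refused with a message, and nothing moves.
- bot.observe(): the state, without advancing time (a new reading comes with each control period).
- bot.grab_frame(name): name is "scene" or "side" or "wrist"; returns the picture (400x640x3 uint8, blue, green, red); there is no depth.
- bot.calibration(name): a dict with "vfov" (degrees; the focal length in pixels is half the picture's height over the tangent of half this angle, whatever the lens; pixels are square), "cx", "cy" (the principal point, pixels), "dist" ([k1, k2, p1, p2, k3] as OpenCV has them; the pictures are not rectified), "extrinsics" (4x4, takes a point from camera to world coordinates); the wrist camera has in their place "T_tool_cam" (4x4, takes a point from camera to tool coordinates, whose origin is the TCP and whose axes are the flange's). Camera axes: x right, y up, looking along -z (the intrinsics and any distortion apply to the point x, -y, -z); pixel columns grow to the right and rows downward; lengths in m; the calibration is good to about 2 mm. A picture is of the moment at which its call begins: read the wrist's pose just before it. calibration takes no time and is no camera call.
- bot.sign_off(): hands the job in; it is judged then, once.
The state is a dict: "t": time; "joints": joint angles; "joint_vel": joint speeds; "joint_torque": joint torques, N m; "ee_pos": TCP position; "ee_rot": TCP orientation; "wrist_force": force on the tool from outside, world axes, zero at the start; "torque": the same for the moment, N m; "gripper_width": opening from 0.0 (shut) to 1.0 (fully open); "grasp_force": force on a finger pad.
Only numpy, scipy, OpenCV 4.12 (cv2) and the standard library are available. Lean on these libraries where they do the work, as an engineer would, in place of code of your own. Each camera call takes 0.05 s, during which the arm holds its last target. There are 200 camera calls.

### The job

The green tin in the blue bench press still has its lid standing proud. Push the press's black knob down until the lid is fully home and let it spring back. Then take the tin out from under the press, turn it upside down and keep it so for about two seconds to prove that the lid holds, and set it down gently, upright, in the middle of the kitchen scale's pan for weighing, leaving the scale, the other tins, the cups and the timer where they stand.

Things in the scene. Friction and masses are not known exactly. Their poses are not given: they have to be found in the camera images.
- tin: Green square spice tin standing in the press, 62 x 62 mm, flat sides up to 112 mm, pale label, brass bands, steel neck (55 mm across, 112 to 120 mm up), round brass lid 51 mm across; closed height 128 mm. Origin: centre of underside; z up through the lid, x, y square to the sides; x lies along the nest's x within 0.05 rad. 0.25 to 0.55 kg; centre of mass 60 mm up: grip there across two flat sides.
- tin_lid (a joint): How far the tin's tight press-in lid stands proud, m: 0 is fully home (hard stop); starts at 0.005 to 0.008. About 6 N moves it; it stays where it is left, also upside down.
- ram (a joint): How far the press's ram is pushed down, m: 0 is up (it springs back by itself when let go), 0.032 its stop. It meets the lid after about 12 to 15 mm; the lid is home at about 20 mm. The knob needs about 2 N at first, 4 N where the foot meets the lid, 11 N until the lid is home; then it stops hard.
- knob_top (a point): Middle of the top of the press's black round knob (46 mm across, nearly flat over 25 mm), 309 mm above the work surface when up; it moves straight down with the ram.
- nest (a point): Middle of the blue press's nest, on its base, 14 mm above the work surface, where the tin stands. x points level from the open front to the column at the back, z up. Guide bars 6 mm high stand 4 mm clear of the tin's left and right sides and 5 mm behind it. The press is bolted down (base 185 x 120 mm). The column, 25 mm across (collar 46 mm), stands 92 mm behind this point.
- pan (a point): Middle of the top of the white kitchen scale's pan, 40 mm above the work surface; pan 150 mm (x) by 160 mm (y), it gives 1 mm. x points away from the keys and display, z up. The scale (215 x 165 mm, 0.6 kg) stands loose.
- scale: The kitchen scale as a whole; origin at the centre of its underside, 30 mm from the pan's middle. Fixed obstacles near it: a stack of bowls 115 mm high at the front left of the work surface, a tall pot of utensils (325 mm) at the back left, a steel canister (130 mm) and a small carton at the back right behind the press.
- done_tin_1: A finished tin like the first, lid home, 128 mm high, standing at the back; origin at the centre of its underside.
- done_tin_2: Another finished tin standing at the back; origin at the centre of its underside.
- cup_1: Small steel cup, 64 mm across, 36 mm high; the two cups and the timer stand in front of the press, at the right front edge and between press and scale at the back, in any order. Origin at the centre of its underside.
- cup_2: Another small steel cup of the same size; origin at the centre of its underside.
- timer: Round white and grey kitchen timer, 66 mm across, 48 mm high; origin at the centre of its underside.
- head_front (a point): Front end of the press's fixed head, 19 mm in front of the nest's middle, at the head's underside, 205 mm above the work surface. The head is 30 to 38 mm wide, 34 mm high, and reaches back to the column, so a gripper pointing straight down has no room at the tin; one coming from the front, tilted about 45 to 55 degrees from vertical, has.
- foot (a point): Middle of the underside of the ram's round rubber foot (34 mm across), 162 mm above the work surface when up, straight over the nest. With the lid home and the ram up the tin can rise 20 mm before it meets the foot: lift it 10 to 14 mm clear of the guide bars and draw it out to the front.

How it is judged:
By the outcome, as a careful person would: the job done as asked, in the order asked, and still so for the second after the job is handed in, with the robot touching nothing.
It also fails if it takes over 72 s, if anything falls off the work surface, if the arm or the gripper's body presses on something with over 40 N, if the wrist force passes 120 N, or if a joint passes its speed limit or range.

## Working session

There is one attempt and no reset: what is moved stays moved. The work goes in short steps, Python scripts to look and compute and a shell command to move; the robot and the scene stay as the last step left them, time stands still between calls to the robot, and variables do not carry over. Pictures are saved under pics/ and viewed, at most 10 in all, crops included, and the job is handed in when it is done.

```bash
ls; mkdir -p pics
python3 - <<'E'
from workcell import bot
import cv2
print(bot.observe())
for n in("scene","side"):
    cv2.imwrite(f"pics/{n}0.png",bot.grab_frame(n)); print(n,bot.calibration(n))
print(bot.calibration("wrist"))
E
```

```text
nudge.py
pics
workcell.py
{'t': 0.0, 'joints': array([ 1.07794840e+00,  2.76559389e-01,  1.50611112e+00,  5.14173022e-06,
        1.36070224e+00, -1.21031317e-01]), 'joint_vel': array([ 4.58206132e-04, -1.08087371e-03,  9.07195353e-05,  3.69484135e-04,
        1.34202854e-03,  5.95485245e-04]), 'joint_torque': array([-1.35881586e-03, -4.04585087e+01, -2.37228656e+01,  7.03165610e-02,
        3.42323177e-02, -1.44177861e-04]), 'ee_pos': array([0.20865208, 0.53519858, 0.20463383]), 'ee_rot': array([-5.80590827e-01, -3.08692443e+00,  2.66263834e-03]), 'wrist_force': array([ 1.4836807 , -0.11515326,  0.38366978]), 'torque': array([ 0.07807822, -0.02797365,  0.00431409]), 'grasp_force': 0.0, 'gripper_width': 0.9971277921677126}
scene {'vfov': 46.229706751214806, 'cx': 322.27572847731835, 'cy': 197.49168424557323, 'dist': array([-0.03014809,  0.        ,  0.        ,  0.        ,  0.        ]), 'extrinsics': array([[-0.97708514, -0.11300432,  0.18037363,  0.74907639],
       [ 0.2128276 , -0.5306612 ,  0.82042861,  1.01730333],
[... 365 characters left out ...]
       [-0.08775905, -0.30347272,  0.9487901 ,  0.93369985],
       [ 0.02547208,  0.95146988,  0.30668591,  0.48471354],
       [ 0.        ,  0.        ,  0.        ,  1.        ]])}
{'vfov': 68.79930625901947, 'cx': 315.7428964511602, 'cy': 201.2831797961259, 'dist': array([-0.03988639,  0.        ,  0.        ,  0.        ,  0.        ]), 'T_tool_cam': array([[ 7.37830743e-04,  9.60817274e-01,  2.77181569e-01,
         8.00093693e-02],
       [ 9.99999726e-01, -7.27633163e-04, -1.39648638e-04,
        -7.84617696e-04],
       [ 6.75096785e-05,  2.77181596e-01, -9.60817547e-01,
        -1.78812295e-01],
       [ 0.00000000e+00,  0.00000000e+00,  0.00000000e+00,
         1.00000000e+00]])}
```
View pics/scene0.png

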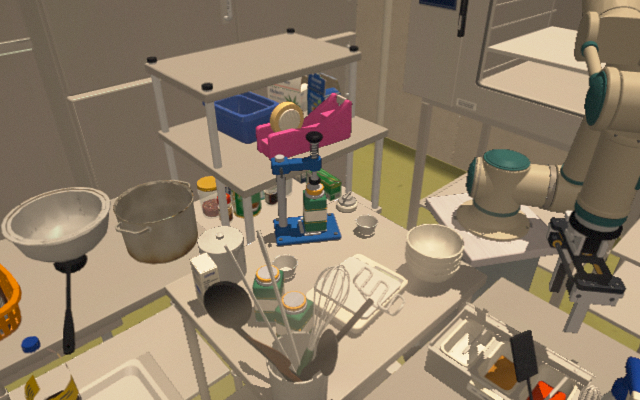

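View pics/side0.png

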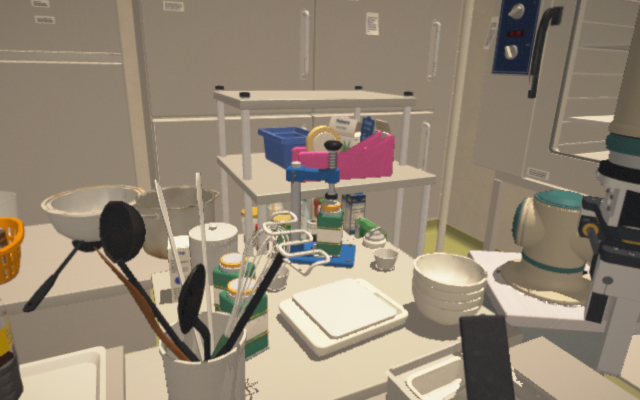

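The scene view shows the press knob at about (314,137), the tin at (315,210) and the scale at (362,290). The side view shows the knob at (333,146), the tin at (330,230) and the scale at (343,312). I'll triangulate these first, then enlarge the crops.

Create h.py:
```python
import numpy as np, cv2
from workcell import bot
from scipy.spatial.transform import Rotation as R
def K(n):
    c=bot.calibration(n); f=200/np.tan(np.radians(c["vfov"]/2))
    return np.array([[f,0,c["cx"]],[0,f,c["cy"]],[0,0,1]]),c["dist"],c
def pose(n,st=None):
    c=bot.calibration(n)
    if n!="wrist": return c["extrinsics"]
    T=np.eye(4);T[:3,:3]=R.from_rotvec(st["ee_rot"]).as_matrix();T[:3,3]=st["ee_pos"]
    return T@c["T_tool_cam"]
def ray(n,uv,st=None):
    k,d,_=K(n);p=cv2.undistortPoints(np.array(uv,float).reshape(-1,1,2),k,d).reshape(-1,2)
    T=pose(n,st);v=np.c_[p[:,0],-p[:,1],-np.ones(len(p))]@T[:3,:3].T
    return T[:3,3],v/np.linalg.norm(v,axis=1)[:,None]
def plane(n,uv,z,st=None):
    o,v=ray(n,uv,st);return o+v*((z-o[2])/v[:,2])[:,None]
def tri(*obs):  # (o,v)
    A=0;b=0
    for o,v in obs:
        P=np.eye(3)-np.outer(v,v);A=A+P;b=b+P@o
    x=np.linalg.solve(A,b);return x,[round(float(np.linalg.norm((np.eye(3)-np.outer(v,v))@(x-o)))*1e3,1) for o,v in obs]
def proj(n,X,st=None):
    k,d,_=K(n);T=np.linalg.inv(pose(n,st));p=np.array(X,float).reshape(-1,3)@T[:3,:3].T+T[:3,3]
    return cv2.projectPoints(p*[1,-1,-1],np.zeros(3),np.zeros(3),k,d)[0].reshape(-1,2)
```

Run:
```python
from h import *
np.set_printoptions(precision=3,suppress=True)
def t(a,b):
    o,v=ray("scene",[a]);o2,v2=ray("side",[b]);return tri((o,v[0]),(o2,v2[0]))
print("knob",t((314,135),(333,144)))
print("lid",t((315,180),(330,207)))
print("pan",plane("scene",[(362,290)],.04),plane("side",[(343,308)],.04))
print("doneA",plane("scene",[(268,272),(293,301)],.128))
print("doneB",plane("side",[(234,260),(243,288)],.128))
a=cv2.imread("pics/scene0.png");b=cv2.imread("pics/side0.png")
A=cv2.resize(a[120:330,240:440],None,fx=2.8,fy=2.8,interpolation=cv2.INTER_CUBIC)
cv2.imwrite("pics/c1.png",A)
B=cv2.resize(b[130:360,220:500],None,fx=2.6,fy=2.6,interpolation=cv2.INTER_CUBIC)
cv2.imwrite("pics/c2.png",B)
```

```text
knob (array([ 0.534, -0.066,  0.301]), [1.0, 1.0])
lid (array([ 0.531, -0.105,  0.132]), [11.8, 11.8])
pan [[0.483 0.247 0.04 ]] [[0.488 0.242 0.04 ]]
doneA [[0.699 0.237 0.128]
 [0.659 0.335 0.128]]
doneB [[0.698 0.243 0.128]
 [0.654 0.341 0.128]]
```

View pics/c1.png

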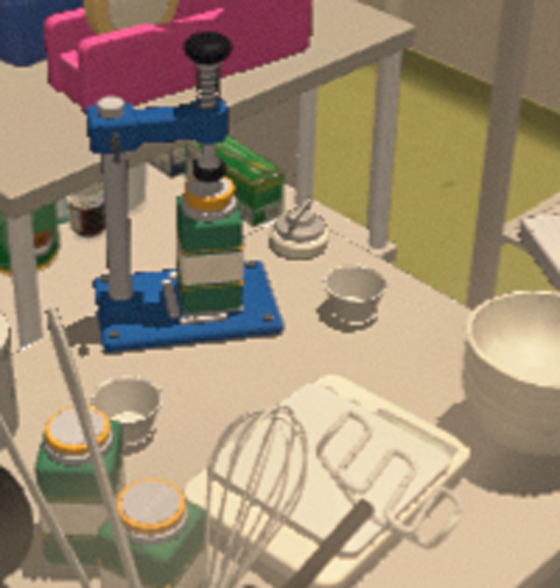

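View pics/c2.png

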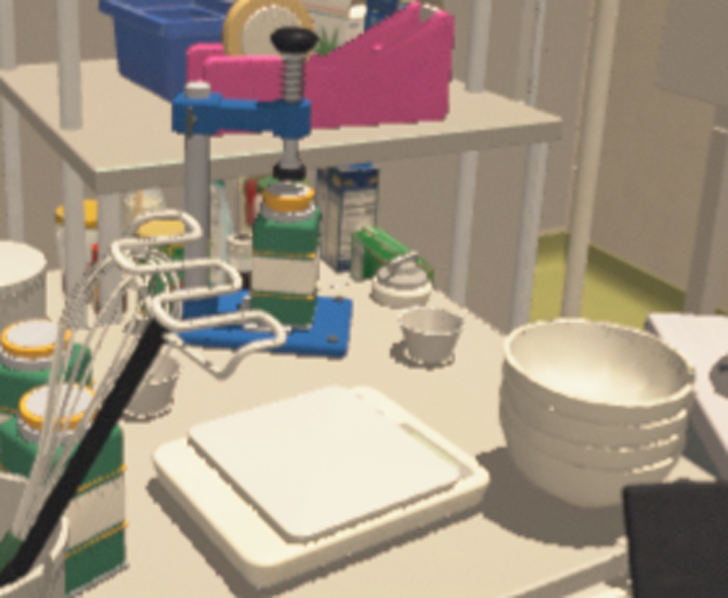

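Run:
```python
from h import *
np.set_printoptions(precision=3,suppress=True)
S=lambda u,v:(240+u/2.8,120+v/2.8)
D=lambda u,v:(220+u/2.6,130+v/2.6)
def t(a,b):
    o,v=ray("scene",[S(*a)]);o2,v2=ray("side",[D(*b)]);return tri((o,v[0]),(o2,v2[0]))
print("knob",t((208,41),(294,34)))
print("cap",t((111,104),(198,88)))
print("lid",t((211,187),(289,197)))
print("foot",t((208,183),(289,178)))
print("base front-left",t((282,325),(350,350)),t((265,263),(352,298)))
print("pan side",plane("side",[D(*p) for p in[(190,440),(303,537),(460,470),(345,390)]],.04))
print("body side",plane("side",[D(*p) for p in[(155,470),(255,580),(487,485),(355,388)]],.03))
print("cups z.036 scene",plane("scene",[S(356,283),S(126,396)],.036),"side",plane("side",[D(431,318)],.036))
print("timer base",plane("scene",[S(300,245)],.01))
print("bowl rim",t((530,335),(598,358)))
print("shelf front post base, shelf board edge corners scene/side")
print(plane("scene",[S(25,330)],0), t((413,30),(558,120)))
```

```text
knob (array([ 0.534, -0.062,  0.303]), [0.8, 0.8])
cap (array([ 0.625, -0.067,  0.246]), [0.3, 0.3])
lid (array([ 0.532, -0.065,  0.142]), [2.5, 2.5])
foot (array([ 0.536, -0.044,  0.165]), [3.0, 3.0])
base front-left (array([ 0.468, -0.012,  0.004]), [1.2, 1.2]) (array([ 0.466, -0.096,  0.022]), [0.1, 0.1])
pan side [[0.588 0.224 0.04 ]
 [0.496 0.331 0.04 ]
 [0.385 0.239 0.04 ]
 [0.471 0.131 0.04 ]]
body side [[0.61  0.252 0.03 ]
 [0.524 0.365 0.03 ]
 [0.365 0.24  0.03 ]
 [0.462 0.108 0.03 ]]
cups z.036 scene [[ 0.388 -0.023  0.036]
 [ 0.645  0.103  0.036]] side [[ 0.39  -0.029  0.036]]
timer base [[ 0.416 -0.139  0.01 ]]
bowl rim (array([0.281, 0.163, 0.097]), [5.0, 5.0])
shelf front post base, shelf board edge corners scene/side
[[ 0.726 -0.062  0.   ]] (array([ 0.229, -0.337,  0.162]), [0.1, 0.1])
```

```bash
python3 - <<'E'
from h import *
np.set_printoptions(precision=3,suppress=True)
def t(a,b):
    o,v=ray("scene",[a]);o2,v2=ray("side",[b]);return tri((o,v[0]),(o2,v2[0]))
print("low board corners",t((222,202),(248,199)),t((386,132),(431,177)))
print("top board corners",t((207,88),(246,108)),t((360,52),(410,96)))
print("pot rim", t((298,372),(205,345)))
print("ladle top",t((228,302),(123,230)))
E
python3 nudge.py '{"x": [0, 0, 0, 0, 0], "y": [0, 0, 0, 0, 0], "z": [-0.05, -0.05, -0.05, -0.05, -0.02], "drx": [0, 0, 0, 0, 0], "dry": [0, 0, 0, 0, 0], "drz": [-0.11, -0.11, -0.11, 0, 0]}'; python3 -c "
from h import *
s=bot.observe();print(s['joints']);Rm=R.from_rotvec(s['ee_rot']).as_matrix();print(Rm.round(3));print(Rm.T@(np.array([.47,-.06,.46])-s['ee_pos']))"
```

```text
low board corners (array([ 0.775, -0.097,  0.123]), [18.1, 18.1]) (array([ 0.241, -0.322,  0.164]), [2.1, 2.1])
top board corners (array([ 0.801, -0.284,  0.363]), [9.6, 9.6]) (array([ 0.312, -0.433,  0.399]), [4.5, 4.5])
pot rim (array([0.672, 0.488, 0.117]), [8.4, 8.4])
ladle top (array([0.781, 0.454, 0.27 ]), [0.5, 0.5])
t: 0.6
ee_pos: [0.2092, 0.5364, 0.4306]
ee_rot: [0.065, 3.137, 0.011]
wrist_force: [-0.3, 1.4, -0.4]
gripper_width: 1.0
grasp_force: 0.0
[ 1.07807225e+00  2.39543190e-01  1.01778608e+00  1.77562962e-05
  1.87656861e+00 -4.51018338e-01]
[[-0.999  0.042  0.004]
 [ 0.042  0.999  0.007]
 [-0.003  0.007 -1.   ]]
[-0.28550461 -0.58484308 -0.03251274]
```

```bash
python3 nudge.py '{"x": [-0.023, -0.023, -0.023, -0.023, -0.023, -0.023, -0.023, -0.023, -0.023, -0.023], "y": [-0.045, -0.045, -0.045, -0.045, -0.045, -0.045, -0.045, -0.045, -0.045, -0.045], "z": [-0.003, -0.003, -0.003, -0.003, -0.003, -0.003, -0.003, -0.003, -0.003, -0.003], "drx": [0, 0, 0, 0, 0, 0, 0, 0, 0, 0], "dry": [0, 0, 0, 0, 0, 0, 0, 0, 0, 0], "drz": [0, 0, 0, 0, 0, 0, 0, 0, 0, 0]}'; python3 nudge.py '{"x": [-0.023, -0.023, -0.023, 0, 0, 0], "y": [-0.045, -0.045, -0.045, 0, 0, 0], "z": [-0.003, -0.003, -0.003, 0, 0, 0], "drx": [0, 0, 0, 0, 0, 0], "dry": [0, 0, 0, 0, 0, 0], "drz": [0, 0, 0, 0, 0, 0]}'
python3 - <<'E'
from h import *
s=bot.observe();print(s['joints'],s['ee_pos'],s['ee_rot'])
cv2.imwrite("pics/w1.png",bot.grab_frame("wrist"))
print(proj("wrist",[[.534,-.062,.309],[.625,-.067,.24],[.485,.24,.04]],s))
import pickle;pickle.dump(s,open("w1.pkl","wb"))
E
```

```text
t: 1.6
ee_pos: [0.4174, 0.0803, 0.4551]
ee_rot: [-0.066, -3.141, -0.001]
wrist_force: [2.9, 0.3, 0.1]
gripper_width: 0.999
grasp_force: 0.0
t: 2.2
ee_pos: [0.4793, -0.053, 0.4639]
ee_rot: [-0.064, -3.14, -0.001]
wrist_force: [-1.0, -0.3, 0.0]
gripper_width: 0.998
grasp_force: 0.0
[-2.55102031e-01  9.83261597e-02  1.11490046e+00  6.89298125e-04
  1.92909539e+00 -1.78464658e+00] [ 0.47927191 -0.05300485  0.4639284 ] [-6.44028270e-02 -3.14037269e+00 -1.25232880e-03]
[[310.91443692 231.97276379]
 [310.9894194  270.06487435]
 [457.1188093  155.23877647]]
```

View pics/w1.png

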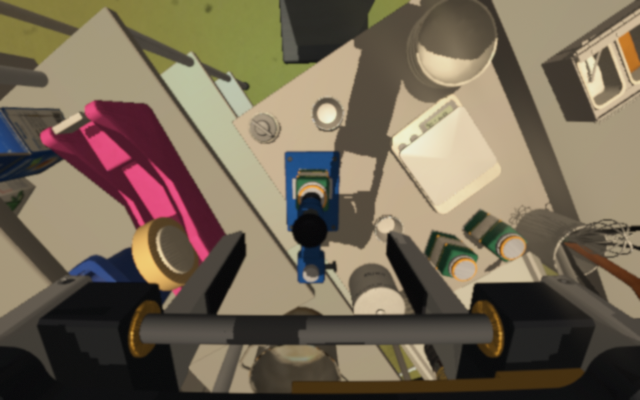

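The wrist view shows the knob at (310,230), the column cap at (311,270), the cup at (328,113), the timer at (264,127) and the pan around (447,160), with the keys at its upper-left edge. The reprojected knob and cap points match.

Run:
```python
from h import *
import pickle
np.set_printoptions(precision=4,suppress=True)
s=pickle.load(open("w1.pkl","rb"));w=cv2.imread("pics/w1.png");hsv=cv2.cvtColor(w,cv2.COLOR_BGR2HSV)
def comp(m,pt):
    n,l,st,c=cv2.connectedComponentsWithStats(m);i=l[pt[1],pt[0]];return (l==i).astype(np.uint8),st[i],c[i]
m,st,c=comp(((hsv[...,2]<50)&(np.indices(w.shape[:2])[0]<246)&(np.indices(w.shape[:2])[0]>205)).astype(np.uint8),(310,230))
ct=max(cv2.findContours(m,0,1)[0],key=cv2.contourArea);(kx,ky),kr=cv2.minEnclosingCircle(ct);print("knob",st,c,kx,ky,kr)
obs=[ray("wrist",[(kx,ky)],s)]
# knob in scene/side: rim contour
for n,pt in(("scene",(314,137)),("side",(333,146))):
    im=cv2.imread(f"pics/{n}0.png");v=im.max(2)
    m2,st2,c2=comp((v<60).astype(np.uint8),pt);print(n,st2,c2);obs.append(ray(n,[c2]))
print(tri(*[(o,v[0]) for o,v in obs]))
print("plane .300",plane("wrist",[(kx,ky)],.300,s))
m=cv2.inRange(hsv,(100,120,40),(125,255,255));m[:,:270]=0;m[:,350:]=0;m[:140]=0
b=m.copy();b[235:]=0
r=cv2.minAreaRect(max(cv2.findContours(b,0,1)[0],key=cv2.contourArea));bp=cv2.boxPoints(r);print("base",bp.tolist());print(plane("wrist",bp,.014,s))
# pan
cv2.imwrite("pics/w1c.png",np.hstack([cv2.resize(w[85:225,380:510],None,fx=3.4,fy=3.4,interpolation=2),cv2.resize(w[140:220,270:360],(360,476),interpolation=2)]))
```

```text
knob [ 292  207   37   39 1036] [310.0618 227.9778] 310.5 226.94737243652344 19.9537296295166
scene [306 132  17  11 149] [313.8121 136.8591]
side [325 141  17   9 112] [332.5089 145.3214]
(array([ 0.5342, -0.0629,  0.2968]), [2.0, 0.6, 1.7])
plane .300 [[ 0.5309 -0.0625  0.3   ]]
base [[286.0, 152.0], [338.0, 152.0], [338.0, 229.0], [286.0, 229.0]]
[[ 0.4678 -0.1167  0.014 ]
 [ 0.4723 -0.0056  0.014 ]
 [ 0.6485 -0.009   0.014 ]
 [ 0.6436 -0.1288  0.014 ]]
```

View pics/w1c.png

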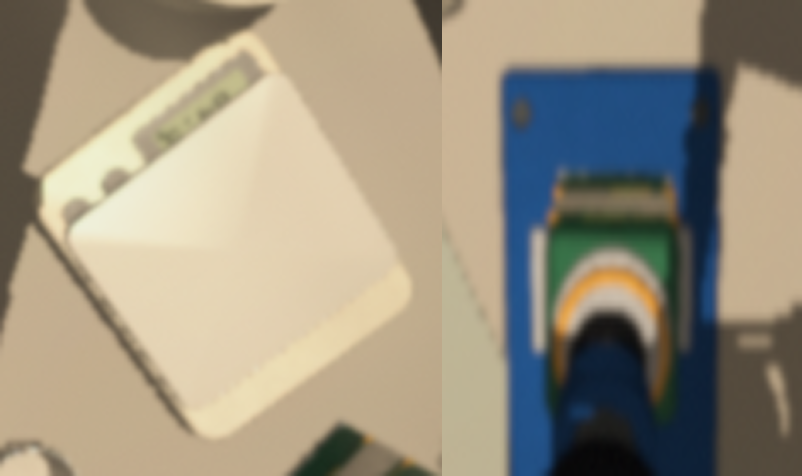

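The crop shows the pan's corners at about (70,232), (272,75), (402,262) and (190,402) in the crop, with the display along the upper-left side. The tin stands square in the nest.

Run:
```python
from h import *
import pickle
np.set_printoptions(precision=4,suppress=True)
s=pickle.load(open("w1.pkl","rb"))
C=lambda p:(380+p[0]/3.4,85+p[1]/3.4)
q=plane("wrist",[C(p) for p in[(70,232),(275,75),(402,262),(190,402)]],.04,s)
print(q,q.mean(0),np.linalg.norm(np.diff(q[[0,1,2,3,0]],axis=0),axis=1))
b=plane("wrist",[C(p) for p in[(40,190),(255,33),(410,290),(200,438)]],.03,s);print("body",b,b.mean(0),np.linalg.norm(np.diff(b[[0,1,2,3,0]],axis=0),axis=1))
print("cup",plane("wrist",[(328,113),(387,225)],.036,s),"timer",plane("wrist",[(264,127)],.048,s))
# tin front-lower & lid front edge
W=lambda p:(270+(p[0]-442)/4,140+p[1]/5.95)
print("tin top corners z112",plane("wrist",[W((550,225)),W((672,225))],.112,s))
print("tin bottom front",plane("wrist",[W((557,180)),W((675,180))],.014,s))
e=bot.observe();Rm=R.from_rotvec(e['ee_rot']).as_matrix();print("to knob",Rm.T@(np.array([.533,-.0628,.320])-e['ee_pos']))
```

```text
[[0.4767 0.1215 0.04  ]
 [0.389  0.2395 0.04  ]
 [0.5023 0.3296 0.04  ]
 [0.5875 0.2027 0.04  ]] [0.4889 0.2233 0.04  ] [0.147  0.1448 0.1529 0.1374]
body [[0.4518 0.105  0.03  ]
 [0.3647 0.2303 0.03  ]
 [0.5221 0.3435 0.03  ]
 [0.6156 0.2154 0.03  ]] [0.4885 0.2236 0.03  ] [0.1526 0.1939 0.1586 0.1975]
cup [[ 0.3914 -0.0255  0.036 ]
 [ 0.6348  0.0985  0.036 ]] timer [[ 0.413  -0.1535  0.048 ]]
tin top corners z112 [[ 0.5053 -0.0894  0.112 ]
 [ 0.5075 -0.033   0.112 ]]
tin bottom front [[ 0.5083 -0.0917  0.014 ]
 [ 0.5109 -0.0276  0.014 ]]
to knob [-0.0542 -0.0081  0.1442]
```

```bash
python3 nudge.py '{"x": [-0.027, -0.027, 0, 0, 0, 0, 0, 0, 0], "y": [-0.004, -0.004, 0, 0, 0, 0, 0, 0, 0], "z": [0.02, 0.02, 0.02, 0.02, 0.02, 0.02, 0.01, 0, 0], "drx": [0, 0, 0, 0, 0, 0, 0, 0, 0], "dry": [0, 0, 0, 0, 0, 0, 0, 0, 0], "drz": [0, 0, 0, 0, 0, 0, 0, 0, 0]}' 0 20
python3 - <<'E'
from h import *
s=bot.observe();print(s['ee_pos'],s['ee_rot'],s['wrist_force'])
im=bot.grab_frame("side");sc=bot.grab_frame("scene")
cv2.imwrite("pics/k1.png",np.hstack([cv2.resize(im[60:230,280:390],None,fx=3,fy=3,interpolation=2),cv2.resize(sc[60:230,260:370],None,fx=3,fy=3,interpolation=2)]))
E
```

```text
t: 3.15
ee_pos: [0.5336, -0.0634, 0.335]
ee_rot: [0.064, 3.139, -0.0]
wrist_force: [-0.4, -0.7, 0.8]
gripper_width: 0.268
grasp_force: 0.0
[ 0.53358489 -0.06344385  0.33500901] [ 6.37226827e-02  3.13938234e+00 -3.34591582e-04] [-0.35184163 -0.72278742  0.78903033]
```

View pics/k1.png

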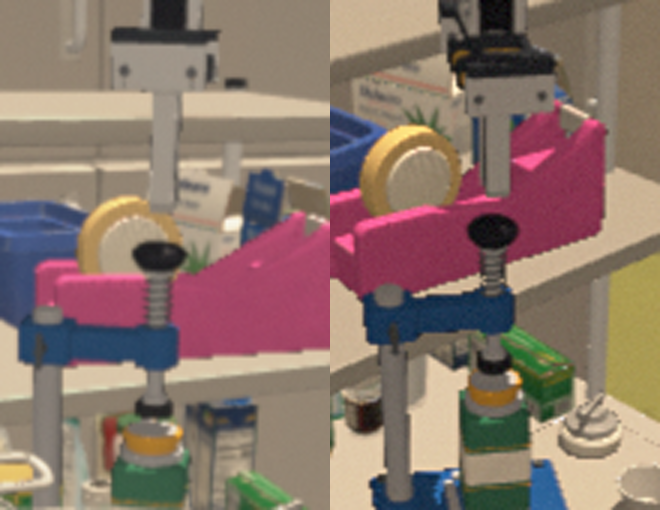

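The fingers are aligned over the knob and about 25 mm above it. They are still closing.

```bash
python3 nudge.py '{"x": [0, 0, 0, 0, 0, 0, 0, 0, 0], "y": [0, 0, 0, 0, 0, 0, 0, 0, 0], "z": [0, 0, 0, 0.008, 0.008, 0.006, 0.003, 0.003, 0], "drx": [0, 0, 0, 0, 0, 0, 0, 0, 0], "dry": [0, 0, 0, 0, 0, 0, 0, 0, 0], "drz": [0, 0, 0, 0, 0, 0, 0, 0, 0]}'; python3 nudge.py '{"x": [0, 0, 0, 0, 0], "y": [0, 0, 0, 0, 0], "z": [0.003, 0.003, 0.003, 0.003, 0], "drx": [0, 0, 0, 0, 0], "dry": [0, 0, 0, 0, 0], "drz": [0, 0, 0, 0, 0]}'
```

```text
t: 4.15
ee_pos: [0.5329, -0.064, 0.3059]
ee_rot: [-0.066, -3.14, -0.0]
wrist_force: [-1.2, 0.6, 2.9]
gripper_width: 0.007
grasp_force: 1.3
t: 4.65
ee_pos: [0.5332, -0.0641, 0.2945]
ee_rot: [0.066, 3.14, -0.0]
wrist_force: [-2.7, 0.8, 6.7]
gripper_width: 0.004
grasp_force: 2.9
```

```bash
python3 nudge.py '{"x": [0, 0, 0, 0], "y": [0, 0, 0, 0], "z": [0.002, 0.002, 0.001, 0], "drx": [0, 0, 0, 0], "dry": [0, 0, 0, 0], "drz": [0, 0, 0, 0]}'; python3 nudge.py '{"x": [0, 0, 0], "y": [0, 0, 0], "z": [0.001, 0.001, 0], "drx": [0, 0, 0], "dry": [0, 0, 0], "drz": [0, 0, 0]}'; python3 nudge.py '{"x": [0, 0, 0], "y": [0, 0, 0], "z": [0.001, 0.001, 0], "drx": [0, 0, 0], "dry": [0, 0, 0], "drz": [0, 0, 0]}'
```

```text
t: 5.05
ee_pos: [0.5333, -0.0641, 0.2903]
ee_rot: [0.066, 3.14, -0.0]
wrist_force: [-3.4, 0.6, 8.2]
gripper_width: 0.005
grasp_force: 4.5
t: 5.35
ee_pos: [0.5333, -0.0641, 0.2888]
ee_rot: [0.066, 3.139, -0.001]
wrist_force: [-5.4, 0.7, 10.9]
gripper_width: 0.005
grasp_force: 5.6
t: 5.65
ee_pos: [0.5333, -0.0641, 0.2887]
ee_rot: [0.065, 3.137, -0.001]
wrist_force: [-6.8, 0.8, 18.2]
gripper_width: 0.004
grasp_force: 9.2
```

```bash
python3 nudge.py '{"x": [0, 0, 0, 0], "y": [0, 0, 0, 0], "z": [0.001, 0.0005, 0, 0], "drx": [0, 0, 0, 0], "dry": [0, 0, 0, 0], "drz": [0, 0, 0, 0]}'; python3 nudge.py '{"x": [0, 0, 0, 0, 0, 0, 0], "y": [0, 0, 0, 0, 0, 0, 0], "z": [-0.008, -0.008, -0.01, -0.02, -0.03, -0.03, 0], "drx": [0, 0, 0, 0, 0, 0, 0], "dry": [0, 0, 0, 0, 0, 0, 0], "drz": [0, 0, 0, 0, 0, 0, 0]}'
python3 - <<'E'
from h import *
s=bot.observe();print(s['ee_pos'],s['joints'])
im=bot.grab_frame("side");sc=bot.grab_frame("scene")
cv2.imwrite("pics/k2.png",np.hstack([cv2.resize(im[130:230,280:390],None,fx=3.5,fy=3.5,interpolation=2),cv2.resize(sc[120:220,260:370],None,fx=3.5,fy=3.5,interpolation=2)]))
E
```

```text
t: 6.05
ee_pos: [0.5333, -0.0641, 0.2886]
ee_rot: [0.065, 3.136, -0.002]
wrist_force: [-8.0, 2.2, 24.4]
gripper_width: 0.006
grasp_force: 12.0
t: 6.75
ee_pos: [0.5359, -0.0647, 0.3931]
ee_rot: [0.065, 3.133, -0.003]
wrist_force: [-0.1, 0.3, -0.1]
gripper_width: 0.009
grasp_force: 0.0
[ 0.53588111 -0.06470005  0.39306597] [-2.49263590e-01  1.71368047e-01  1.19554972e+00  2.51405511e-04
  1.76624720e+00 -1.77823369e+00]
```

View pics/k2.png

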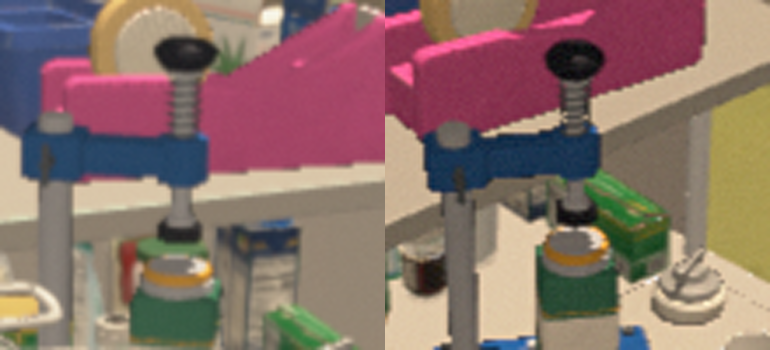

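The knob has sprung back up, the foot is clear, and the lid now sits low on the neck (side crop (178,268), scene crop (577,240)).

```bash
python3 nudge.py '{"x": [0.035, 0.05, 0.05, 0, 0, 0, 0, 0, 0, 0], "y": [0, 0, 0, 0, 0, 0, 0, 0, 0, 0], "z": [0, 0, 0, 0, 0, 0, 0, 0, 0, 0], "drx": [0, 0, 0, 0, 0, 0, 0, 0, 0, 0], "dry": [0, 0, 0, -0.131, -0.131, -0.131, -0.131, -0.131, -0.131, 0], "drz": [0, 0, 0, 0, 0, 0, 0, 0, 0, 0]}' 1 30
python3 - <<'E'
from h import *
np.set_printoptions(precision=4,suppress=True)
o,v=ray("side",[(330.9,206.6)]);o2,v2=ray("scene",[(314.9,188.6)]);print("lid",tri((o,v[0]),(o2,v2[0])))
for n in("side","scene"):
    print(n,proj(n,[[.534,-.062,.142]]))
print(plane("side",[(330.9,206.6)],.142),plane("scene",[(314.9,188.6)],.142))
s=bot.observe();Rm=R.from_rotvec(s['ee_rot']).as_matrix();print(s['joints'],s['ee_pos'],Rm)
g=np.array([.534,-.062,.074]);d=Rm[:,2];T=g+.019*d
print("pre",Rm.T@(T-.12*d-s['ee_pos']),"final",Rm.T@(T-s['ee_pos']))
E
```

```text
t: 7.85
ee_pos: [0.394, -0.0602, 0.3828]
ee_rot: [0.07, 2.377, -0.016]
wrist_force: [-0.5, -0.8, -0.6]
gripper_width: 0.819
grasp_force: 0.0
lid (array([ 0.5337, -0.0608,  0.1404]), [1.1, 1.1])
side [[331.1641 205.5546]]
scene [[314.4497 188.1814]]
[[ 0.5341 -0.0538  0.142 ]] [[ 0.5332 -0.0596  0.142 ]]
[-0.9133 -0.517   1.9911  0.605   1.1856 -2.5176] [ 0.394  -0.0602  0.3828] [[-0.721   0.0554  0.6907]
 [ 0.0459  0.9984 -0.0321]
 [-0.6914  0.0085 -0.7224]]
pre [0.1125 0.0033 0.2188] final [0.1125 0.0033 0.3388]
```

```bash
python3 nudge.py '{"x": [0, 0, 0, 0.037, 0.037, 0.037, 0, 0, 0], "y": [0, 0, 0, 0.001, 0.001, 0.001, 0, 0, 0], "z": [0.03, 0.035, 0.035, 0.02, 0.03, 0.03, 0.03, 0, 0], "drx": [0, 0, 0, 0, 0, 0, 0, 0, 0], "dry": [0, 0, 0, 0, 0, 0, 0, 0, 0], "drz": [0, 0, 0, 0, 0, 0, 0, 0, 0]}'
cat > p.py <<'E'
from h import *
import sys
np.set_printoptions(precision=4,suppress=True)
s=bot.observe();Rm=R.from_rotvec(s['ee_rot']).as_matrix();print("J",s['joints'],"\nTCP",s['ee_pos'],"F",s['wrist_force'],"\n",Rm)
for a in sys.argv[1:]:
    g=np.array(eval(a),float);print(a,"grasp->tool delta",Rm.T@(g-s['ee_pos']-.019*Rm[:,2]))
E
python3 p.py '[.534,-.061,.074]'
```

```text
t: 8.75
ee_pos: [0.4699, -0.0412, 0.1742]
ee_rot: [0.059, 2.398, -0.033]
wrist_force: [0.6, 0.1, 0.7]
gripper_width: 1.002
grasp_force: 0.0
J [-0.4627 -0.1765  2.3715  0.8486  0.361  -2.7008] 
TCP [ 0.4699 -0.0412  0.1742] F [0.5707 0.1336 0.6745] 
 [[-0.7355  0.0522  0.6755]
 [ 0.0335  0.9986 -0.0408]
 [-0.6767 -0.0074 -0.7363]]
[.534,-.061,.074] grasp->tool delta [ 0.02   -0.0156  0.0989]
```

Joint 6 is right at its range limit here, so I'll fit a kinematic model to the recorded poses and choose a better wrist branch.

```bash
cat > kin.py <<'E'
import numpy as np
from scipy.optimize import least_squares
from scipy.spatial.transform import Rotation as R
D=[([1.0779484,.276559389,1.50611112,5e-6,1.36070224,-.121031317],[.20865208,.53519858,.20463383],[-.580590827,-3.08692443,.0026626]),
([1.07807225,.23954319,1.01778608,1.8e-5,1.87656861,-.451018338],[.2092,.5364,.4306],[.065,3.137,.011]),
([-.255102031,.0983261597,1.11490046,.000689,1.92909539,-1.78464658],[.47927191,-.05300485,.4639284],[-.064402827,-3.14037,-.00125]),
([-.24926359,.171368047,1.19554972,.00025,1.7662472,-1.77823369],[.53588111,-.06470005,.39306597],[.065,3.133,-.003]),
([-.9133,-.517,1.9911,.605,1.1856,-2.5176],[.394,-.0602,.3828],[.07,2.377,-.016]),
([-.4627,-.1765,2.3715,.8486,.361,-2.7008],[.4699,-.0412,.1742],[.059,2.398,-.033])]
def M(r,t):
    T=np.eye(4);T[:3,:3]=r.as_matrix();T[:3,3]=t;return T
e=lambda a,q:R.from_euler(a,q)
I=R.identity()
def fk(q,p):
    a1,l1,h,L2,ex,L3,l2,b,d,c=p
    return M(e('z',q[0]),[0,0,0])@M(e('y',q[1]),[a1,l1,h])@M(e('y',q[2]),[0,0,L2])@M(e('z',q[3]),[ex,0,L3])@M(e('y',q[4]),[0,l2,0])@M(e('z',q[5]+c),[b,0,0])@M(I,[0,0,d])
def res(p):
    o=[]
    for q,x,r in D:
        T=fk(q,p);o+=list(T[:3,3]-x)+list(.3*(R.from_matrix(T[:3,:3]).inv()*R.from_rotvec(r)).as_rotvec())
    return np.array(o)
best=min((least_squares(res,[0,l,.3,.4,0,.4,.07-l,0,.25,c]) for c in(0,1.57,3.14,-1.57) for l in(0,.07)),key=lambda s:s.cost)
P=best.x
lo=np.array([-2.89,-.75,.22,-1.18,.11,-2.7]);hi=np.array([2.89,2.08,2.7,4.32,2.71,2.7])
def ik(x,Rm,q0):
    def f(q):
        T=fk(q,P);return np.r_[T[:3,3]-x,.3*R.from_matrix(T[:3,:3].T@Rm).as_rotvec()]
    s=least_squares(f,np.clip(q0,lo+.02,hi-.02),bounds=(lo,hi));return s.x,np.abs(s.fun).max()
def sols(x,Rm,n=40):
    rng=np.random.default_rng(0);out=[]
    for i in range(n):
        q,err=ik(x,Rm,rng.uniform(lo,hi))
        if err<1e-3 and not any(np.abs(q-o).max()<.05 for o in out): out.append(q)
    return out
def tool(yaw,tilt,up=0,roll=0):  # tilt from straight down toward yaw; up=1: camera above
    c,s=np.cos(tilt),np.sin(tilt);z=np.array([s,0,-c]);y=np.array([0,1-2*up,0]);x=np.cross(y,z)
    return e('z',yaw).as_matrix()@np.c_[x,y,z]
E
python3 - <<'E'
from kin import *
np.set_printoptions(precision=3,suppress=True)
print(P,best.cost,np.abs(res(P)).max())
for tilt in(.7,.785,.87,.95):
  for up in(0,1):
    Rm=tool(-.04,tilt,up)
    for back in(0,.1):
      x=np.array([.534,-.061,.074])+(.019)*Rm[:,2]+np.array([-back,0,.014*(back>0)])
      print(tilt,up,back,*sols(x,Rm))
E
```

```text
[0.    0.069 0.137 0.63  0.06  0.421 0.    0.    0.39  1.571] 3.2256870454673714e-08 0.00012404685592240072
0.7 0 0 [-0.406  0.211  2.404  2.104  0.271  2.306]
0.7 0 0.1 [-0.609  0.045  2.566  1.802  0.365  2.44 ]
0.7 1 0 [-0.406  0.211  2.404  2.104  0.271 -0.835]
0.7 1 0.1 [-0.609  0.045  2.566  1.802  0.365 -0.702]
0.785 0 0 [-0.437  0.249  2.483  2.43   0.432  1.947]
0.785 0 0.1 [-0.683  0.099  2.656  2.116  0.519  2.045]
0.785 1 0 [-0.437  0.249  2.483  2.43   0.432 -1.194]
0.785 1 0.1 [-0.683  0.099  2.656  2.116  0.519 -1.097]
0.87 0 0 [-0.47   0.314  2.564  2.577  0.638  1.754]
0.87 0 0.1
0.87 1 0 [-0.47   0.314  2.564  2.577  0.638 -1.387]
0.87 1 0.1
0.95 0 0 [-0.504  0.408  2.645  2.646  0.871  1.623]
0.95 0 0.1
0.95 1 0 [-0.504  0.408  2.645  2.646  0.871 -1.519]
0.95 1 0.1
```

Run:
```python
from kin import *
np.set_printoptions(precision=2,suppress=True)
tilt=.785
for up in(0,):
  print("UP",up)
  for g in([.45,.0,.45],[.5,.1,.4]):
    for yaw in(-.8,-.4,0,.4,.8):
      Rm=e('z',yaw).as_matrix()@e('x',np.pi).as_matrix()@tool(0,tilt,up)
      print("inv",g,yaw,*sols(np.array(g)+.019*Rm[:,2],Rm,25))
  for z in(.104,.3):
   for yaw in(-.9,-.6,-.3,0,.3,.6):
    Rm=tool(yaw,tilt,up);print("place",z,yaw,*sols(np.array([.487,.228,z])+.019*Rm[:,2],Rm,25))
  for g in([.45,.0,.45],[.5,.1,.4],[.43,-.06,.3]):
    for yaw in (-.4,0,.4):
      Rm=tool(yaw,tilt,up);print("upr",g,yaw,*sols(np.array(g)+.019*Rm[:,2],Rm,25))
```

```text
UP 0
inv [0.45, 0.0, 0.45] -0.8
inv [0.45, 0.0, 0.45] -0.4
inv [0.45, 0.0, 0.45] 0
inv [0.45, 0.0, 0.45] 0.4
inv [0.45, 0.0, 0.45] 0.8 [-0.83  0.75  2.51  1.4   2.34 -1.73]
inv [0.5, 0.1, 0.4] -0.8
inv [0.5, 0.1, 0.4] -0.4 [ 0.45  0.91  2.52  4.27  2.51 -1.21]
inv [0.5, 0.1, 0.4] 0
inv [0.5, 0.1, 0.4] 0.4
inv [0.5, 0.1, 0.4] 0.8 [-0.48  0.9   2.51  1.57  2.4  -1.97]
place 0.104 -0.9 [ 0.8   0.45  1.89 -0.89  1.13  0.66]
place 0.104 -0.6 [ 0.8   0.37  2.06 -1.08  0.91  0.61]
place 0.104 -0.3
place 0.104 0
place 0.104 0.3 [0.32 0.17 2.43 3.19 0.24 1.53]
place 0.104 0.6 [0.04 0.17 2.43 1.93 0.41 2.33]
place 0.3 -0.9 [ 0.8   0.25  1.63 -0.78  1.44  0.31]
place 0.3 -0.6 [ 0.8   0.13  1.78 -0.84  1.21  0.13]
place 0.3 -0.3 [ 0.73  0.01  1.92 -0.85  0.94 -0.12]
place 0.3 0 [ 0.57 -0.1   2.02 -0.69  0.64 -0.56]
place 0.3 0.3 [ 0.32 -0.17  2.07 -0.03  0.45 -1.53]
place 0.3 0.6 [ 0.04 -0.17  2.07  0.67  0.65 -2.56]
upr [0.45, 0.0, 0.45] -0.4 [ 0.15 -0.33  1.8  -0.45  1.01 -0.91]
upr [0.45, 0.0, 0.45] 0 [-0.38 -0.41  1.84  0.32  0.99 -2.03]
upr [0.45, 0.0, 0.45] 0.4
upr [0.5, 0.1, 0.4] -0.4 [ 0.45 -0.15  1.81 -0.67  1.02 -0.49]
upr [0.5, 0.1, 0.4] 0 [ 0.13 -0.27  1.89 -0.13  0.75 -1.39]
upr [0.5, 0.1, 0.4] 0.4 [-0.28 -0.27  1.89  0.58  0.95 -2.46]
upr [0.43, -0.06, 0.3] -0.4 [-0.15 -0.34  2.17 -0.34  0.57 -1.1 ]
upr [0.43, -0.06, 0.3] 0 [-0.74 -0.37  2.19  0.71  0.83 -2.67]
upr [0.43, -0.06, 0.3] 0.4
```

```bash
cat > scan.py <<'E'
from kin import *
np.set_printoptions(precision=2,suppress=True)
tilt=.82;up=1
print("path")
for dx,dz in((0,0),(0,.012),(-.03,.012),(-.06,.012),(-.07,.05),(-.07,.12),(-.05,.25)):
    Rm=tool(-.04,tilt,up);print(dx,dz,*sols(np.array([.534+dx,-.061,.074+dz])+.019*Rm[:,2],Rm,30))
print("place")
for z in(.104,.2,.3):
  for yaw in(-.6,-.3,0,.3,.6):
    Rm=tool(yaw,tilt,up);print(z,yaw,*sols(np.array([.487,.228,z])+.019*Rm[:,2],Rm,20))
print("inv")
for g in([.6,.1,.4],[.6,.1,.55],[.7,.1,.5],[.5,.2,.5],[.6,-.05,.45]):
    for yaw in np.arange(-1.6,1.7,.4):
      Rm=e('z',yaw).as_matrix()@e('x',np.pi).as_matrix()@tool(0,tilt,up)
      S=sols(np.array(g)+.019*Rm[:,2],Rm,14)
      if S: print(g,yaw.round(1),*S)
E
time python3 scan.py
```

```text
path
0 0 [-0.45  0.27  2.52  2.5   0.51 -1.28]
0 0.012 [-0.45  0.23  2.5   2.44  0.47 -1.21]
-0.03 0.012 [-0.51  0.21  2.56  2.4   0.51 -1.22]
-0.06 0.012 [-0.58  0.18  2.62  2.34  0.55 -1.23]
-0.07 0.05 [-0.61  0.02  2.56  1.96  0.44 -0.83]
-0.07 0.12 [-0.61 -0.17  2.41  1.21  0.43 -0.02]
-0.05 0.25 [-0.55 -0.3   2.12  0.62  0.67  0.7 ]
place
0.104 -0.6 [ 0.82  0.38  2.07 -1.12  0.93 -2.47]
0.104 -0.3
0.104 0 [ 0.59  0.23  2.38  4.31  0.46 -2.27]
0.104 0.3 [ 0.32  0.18  2.46  3.18  0.32 -1.6 ]
0.104 0.6 [ 0.02  0.18  2.46  2.05  0.47 -0.95]
0.2 -0.6
0.2 -0.3
0.2 0
0.2 0.3
0.2 0.6 [ 0.02 -0.04  2.29  1.23  0.44 -0.04]
0.3 -0.6
0.3 -0.3
0.3 0 [ 0.59 -0.1   2.05 -0.78  0.62  2.68]
0.3 0.3 [ 0.32 -0.18  2.1  -0.03  0.4   1.61]
0.3 0.6 [ 0.02 -0.17  2.1   0.75  0.62  0.5 ]
inv
[0.6, 0.1, 0.4] -0.8 [0.48 0.81 2.08 4.23 2.23 1.27]
[0.6, 0.1, 0.4] -0.4 [0.36 0.82 2.32 3.9  2.32 1.57]
[0.6, 0.1, 0.4] -0.0 [0.09 0.86 2.48 3.26 2.51 1.6 ]
[0.6, 0.1, 0.4] 0.4 [-0.22  0.85  2.46  2.41  2.45  1.42]
[0.6, 0.1, 0.4] 0.8 [-0.39  0.81  2.28  1.99  2.3   1.63]
[0.6, 0.1, 0.4] 1.2 [-0.43  0.82  2.04  1
[... 1227 characters left out ...]
54]
[0.5, 0.2, 0.5] 0.8 [-0.21  0.56  2.51  2.19  2.28  1.65]
[0.5, 0.2, 0.5] 1.2 [-0.3   0.57  2.29  1.89  2.27  1.95]
[0.5, 0.2, 0.5] 1.6 [-0.27  0.62  2.04  1.74  2.35  2.24]
[0.6, -0.05, 0.45] -1.2 [0.26 0.73 1.99 4.26 2.2  1.05]
[0.6, -0.05, 0.45] -0.8 [0.18 0.69 2.24 3.98 2.19 1.36]
[0.6, -0.05, 0.45] -0.4 [-0.04  0.7   2.44  3.5   2.32  1.57]
[0.6, -0.05, 0.45] -0.0 [-0.36  0.71  2.49  2.76  2.38  1.54]
[0.6, -0.05, 0.45] 0.4 [-0.6   0.69  2.37  2.2   2.27  1.66]
[0.6, -0.05, 0.45] 0.8 [-0.68  0.7   2.14  1.92  2.26  1.96]
[0.6, -0.05, 0.45] 1.2 [-0.66  0.76  1.88  1.77  2.34  2.27]
[0.6, -0.05, 0.45] 1.6 [-0.59  0.83  1.63  1.74  2.49  2.59]
real	1m35.212s
user	1m34.789s
sys	0m0.201s
```

```bash
python3 nudge.py '{"x": [-0.02, -0.02, -0.02, -0.02, 0, 0, 0, 0, 0, 0], "y": [0, 0, 0, 0, 0, 0, 0, 0, 0, 0], "z": [-0.025, -0.025, -0.025, -0.025, 0, 0, 0, 0, 0, 0], "drx": [0, 0, 0, 0, 0, 0, 0, 0, 0, 0], "dry": [0, 0, 0, 0, 0, 0, 0, 0, 0, 0], "drz": [0, 0, 0, 0.1, 0.15, 0.15, 0.15, 0.15, 0.15, 0.15]}'; python3 p.py; python3 nudge.py '{"x": [0, 0, 0, 0, 0, 0, 0, 0, 0, 0], "y": [0, 0, 0, 0, 0, 0, 0, 0, 0, 0], "z": [0, 0, 0, 0, 0, 0, 0, 0, 0, 0], "drx": [0, 0, 0, 0, 0, 0, 0, 0, 0, 0], "dry": [0, 0, 0, 0, 0, 0, 0, 0, 0, 0], "drz": [0.15, 0.15, 0.15, 0.15, 0.15, 0.15, 0.15, 0.15, 0.15, 0.15]}';python3 nudge.py '{"x": [0, 0, 0, 0, 0, 0], "y": [0, 0, 0, 0, 0, 0], "z": [0, 0, 0, 0, 0, 0], "drx": [0, 0, 0, 0, 0, 0], "dry": [0, 0, 0, 0, 0, 0], "drz": [0.15, 0.15, 0.15, 0.15, 0, 0]}'; python3 p.py '[.534,-.061,.074]'
```

```text
t: 9.75
ee_pos: [0.4593, -0.0423, 0.3042]
ee_rot: [1.234, 2.103, 0.425]
wrist_force: [-0.1, 0.7, -0.0]
gripper_width: 1.001
grasp_force: 0.0
J [-0.483  -0.356   2.1109  0.4221  0.7285 -1.2139] 
TCP [ 0.4593 -0.0423  0.3042] F [-0.0614  0.6771 -0.0247] 
 [[-0.3422  0.6506  0.6779]
 [ 0.8628  0.5033 -0.0475]
 [-0.3721  0.5686 -0.7336]]
t: 10.75
ee_pos: [0.4593, -0.0423, 0.3042]
ee_rot: [2.594, 0.774, 0.993]
wrist_force: [-0.4, -0.3, -0.7]
gripper_width: 1.002
grasp_force: 0.0
t: 11.35
ee_pos: [0.4594, -0.0421, 0.3034]
ee_rot: [2.883, -0.015, 1.127]
wrist_force: [0.8, 0.8, -0.2]
gripper_width: 0.997
grasp_force: 0.0
J [-0.483  -0.3551  2.1119  0.4234  0.7276  0.8756] 
TCP [ 0.4594 -0.0421  0.3034] F [ 0.7819  0.8215 -0.2455] 
 [[ 0.7351 -0.0259  0.6775]
 [ 0.0079 -0.9989 -0.0467]
 [ 0.6779  0.0397 -0.7341]]
[.534,-.061,.074] grasp->tool delta [-0.1008  0.0078  0.2008]
```

```bash
python3 nudge.py '{"x": [0, 0], "y": [0, 0], "z": [0, 0], "drx": [0.017, 0], "dry": [0.075, 0], "drz": [0.0586, 0]}'; python3 p.py '[.534,-.061,.074]' '[.446,-.058,.156]'
```

```text
t: 11.55
ee_pos: [0.4576, -0.0417, 0.3003]
ee_rot: [2.875, -0.096, 1.246]
wrist_force: [-0.7, -0.1, -0.5]
gripper_width: 1.0
grasp_force: 0.0
J [-0.5764 -0.3831  2.1807  0.6155  0.6992  0.7146] 
TCP [ 0.4576 -0.0417  0.3003] F [-0.6711 -0.1058 -0.4679] 
 [[ 0.6823 -0.0587  0.7287]
 [-0.0533 -0.9981 -0.0305]
 [ 0.7291 -0.018  -0.6841]]
[.534,-.061,.074] grasp->tool delta [-0.1118  0.0189  0.1921]
[.446,-.058,.156] grasp->tool delta [-0.1122  0.0196  0.0718]
```

```bash
python3 nudge.py '{"x": [-0.022, -0.022, -0.022, -0.022, -0.022, 0, 0], "y": [0.004, 0.004, 0.004, 0.004, 0.004, 0, 0], "z": [0.014, 0.014, 0.014, 0.014, 0.014, 0, 0], "drx": [0, 0, 0, 0, 0, 0, 0], "dry": [0, 0, 0, 0, 0, 0, 0], "drz": [-0.025, 0, 0, 0, 0, 0, 0]}'; python3 p.py '[.534,-.061,.074]'
```

```text
t: 12.25
ee_pos: [0.4352, -0.0607, 0.1744]
ee_rot: [2.866, -0.057, 1.244]
wrist_force: [0.5, -0.1, 0.2]
gripper_width: 0.998
grasp_force: 0.0
J [-0.7704 -0.245   2.4785  1.175   0.5559 -0.0922] 
TCP [ 0.4352 -0.0607  0.1744] F [ 0.5117 -0.1448  0.154 ] 
 [[ 0.6825 -0.0399  0.7298]
 [-0.0267 -0.9992 -0.0297]
 [ 0.7304  0.0008 -0.683 ]]
[.534,-.061,.074] grasp->tool delta [-0.0059 -0.0038  0.1217]
```

```bash
python3 nudge.py '{"x": [-0.002, -0.002, -0.002, 0, 0, 0, 0, 0, 0], "y": [-0.002, -0.002, 0, 0, 0, 0, 0, 0, 0], "z": [0.02, 0.02, 0.02, 0.02, 0.015, 0.01, 0.01, 0, 0], "drx": [0, 0, 0, 0, 0, 0, 0, 0, 0], "dry": [0, 0, 0, 0, 0, 0, 0, 0, 0], "drz": [0, 0, 0, 0, 0, 0, 0, 0, 0]}'; python3 p.py '[.534,-.061,.074]'
```

```text
t: 13.15
ee_pos: [0.5161, -0.0594, 0.0926]
ee_rot: [2.864, -0.054, 1.249]
wrist_force: [-0.0, 0.1, 0.0]
gripper_width: 1.003
grasp_force: 0.0
J [-0.505   0.1378  2.5302  2.263   0.4412 -1.0735] 
TCP [ 0.5161 -0.0594  0.0926] F [-0.0178  0.1041  0.0407] 
 [[ 0.68   -0.0382  0.7323]
 [-0.0248 -0.9993 -0.0292]
 [ 0.7328  0.0017 -0.6804]]
[.534,-.061,.074] grasp->tool delta [-0.0015  0.0009  0.0068]
```

```bash
sed -i 's/-.019\*Rm/+.019*Rm/' p.py; python3 nudge.py '{"x": [-0.001, 0, 0, 0, 0, 0], "y": [0.001, 0, 0, 0, 0, 0], "z": [0.012, 0.012, 0.011, 0.01, 0, 0], "drx": [0, 0, 0, 0, 0, 0], "dry": [0, 0, 0, 0, 0, 0], "drz": [0, 0, 0, 0, 0, 0]}'; python3 p.py '[.534,-.061,.074]'; python3 -c "
from h import *
cv2.imwrite('pics/g1.png',bot.grab_frame('wrist'))"
```

```text
t: 13.75
ee_pos: [0.5469, -0.0618, 0.0606]
ee_rot: [2.865, -0.056, 1.247]
wrist_force: [1.0, 0.3, 0.1]
gripper_width: 1.0
grasp_force: 0.0
J [-0.4534  0.2738  2.5198  2.5059  0.517  -1.2921] 
TCP [ 0.5469 -0.0618  0.0606] F [0.9794 0.3171 0.1227] 
 [[ 0.681  -0.0396  0.7312]
 [-0.0261 -0.9992 -0.0298]
 [ 0.7318  0.0012 -0.6815]]
[.534,-.061,.074] grasp->tool delta [ 0.001  -0.0003  0.0004]
```

View pics/g1.png

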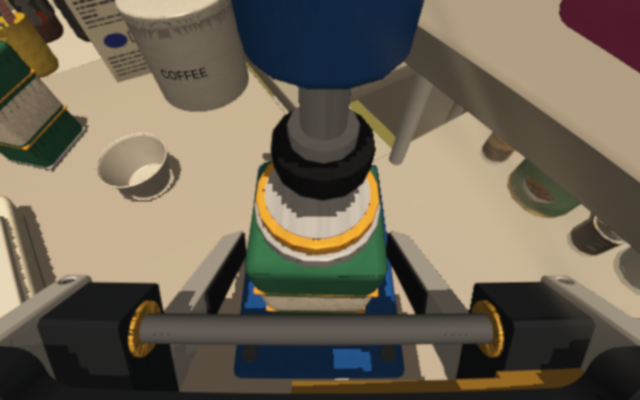

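The tin is centred between the open fingers (edges at about u=247 and 385) and there is no contact force. I'll close the gripper.

```bash
python3 nudge.py '{"x": [0, 0, 0, 0, 0, 0, 0], "y": [0, 0, 0, 0, 0, 0, 0], "z": [0, 0, 0, 0, 0, 0, 0], "drx": [0, 0, 0, 0, 0, 0, 0], "dry": [0, 0, 0, 0, 0, 0, 0], "drz": [0, 0, 0, 0, 0, 0, 0]}' 0 35; python3 nudge.py '{"x": [0.003, 0.003, 0.003, 0, 0], "y": [0, 0, 0, 0, 0], "z": [-0.0026, -0.0026, -0.0028, 0, 0], "drx": [0, 0, 0, 0, 0], "dry": [0, 0, 0, 0, 0], "drz": [0, 0, 0, 0, 0]}'; python3 p.py '[.534,-.061,.086]' '[.475,-.058,.086]'
```

```text
t: 14.5
ee_pos: [0.5466, -0.0621, 0.0599]
ee_rot: [2.865, -0.057, 1.245]
wrist_force: [-1.9, -1.6, 3.4]
gripper_width: 0.662
grasp_force: 34.8
t: 15.0
ee_pos: [0.5467, -0.062, 0.0717]
ee_rot: [2.865, -0.057, 1.244]
wrist_force: [0.2, -0.6, -4.6]
gripper_width: 0.663
grasp_force: 34.8
J [-0.4528  0.2356  2.5012  2.4413  0.4705 -1.218 ] 
TCP [ 0.5467 -0.062   0.0717] F [ 0.1571 -0.6444 -4.6401] 
 [[ 0.6823 -0.0401  0.73  ]
 [-0.0263 -0.9992 -0.0303]
 [ 0.7306  0.0014 -0.6828]]
[.534,-.061,.086] grasp->tool delta [ 0.0018 -0.0004 -0.    ]
[.475,-.058,.086] grasp->tool delta [-0.0386 -0.0011 -0.0432]
```

```bash
python3 nudge.py '{"x": [-0.008, -0.008, -0.008, -0.008, -0.008, -0.008, 0, 0], "y": [0, 0, 0, 0, 0, 0, 0, 0], "z": [-0.0087, -0.0087, -0.0087, -0.0087, -0.0087, -0.0087, 0, 0], "drx": [0, 0, 0, 0, 0, 0, 0, 0], "dry": [0, 0, 0, 0, 0, 0, 0, 0], "drz": [0, 0, 0, 0, 0, 0, 0, 0]}'; python3 p.py '[.468,-.058,.15]' '[.47,-.05,.33]'
```

```text
t: 15.8
ee_pos: [0.4761, -0.0597, 0.0726]
ee_rot: [2.864, -0.059, 1.246]
wrist_force: [0.5, -0.1, -4.5]
gripper_width: 0.66
grasp_force: 34.9
J [-0.6048  0.1715  2.6468  2.3303  0.5677 -1.252 ] 
TCP [ 0.4761 -0.0597  0.0726] F [ 0.523  -0.1368 -4.536 ] 
 [[ 0.6813 -0.0415  0.7308]
 [-0.0274 -0.9991 -0.0311]
 [ 0.7315  0.0012 -0.6819]]
[.468,-.058,.15] grasp->tool delta [ 0.051  -0.0013 -0.0397]
[.47,-.05,.33] grasp->tool delta [ 0.1839 -0.0091 -0.1612]
```

```bash
python3 nudge.py '{"x": [0.01, 0.01, 0.01, 0.01, 0.01, 0.01, 0.01, 0.01, 0], "y": [0, 0, 0, 0, 0, 0, 0, 0, 0], "z": [-0.0098, -0.0098, -0.0098, -0.0098, -0.0098, -0.0098, -0.0098, -0.0098, 0], "drx": [0, 0, 0, 0, 0, 0, 0, 0, 0], "dry": [0, 0, 0, 0, 0, 0, 0, 0, 0], "drz": [0, 0, 0, 0, 0, 0, 0, 0, 0]}'; python3 p.py '[.46,-.058,.33]' '[.46,.05,.42]'
```

```text
t: 16.7
ee_pos: [0.4744, -0.0581, 0.1865]
ee_rot: [2.864, -0.05, 1.25]
wrist_force: [-0.1, -0.3, -5.2]
gripper_width: 0.662
grasp_force: 34.9
J [-0.6104 -0.1861  2.4096  1.1756  0.4446  0.0168] 
TCP [ 0.4744 -0.0581  0.1865] F [-0.0576 -0.3495 -5.1676] 
 [[ 0.6795 -0.0361  0.7328]
 [-0.0227 -0.9993 -0.0281]
 [ 0.7333  0.0025 -0.6799]]
[.46,-.058,.33] grasp->tool delta [ 0.0954  0.0008 -0.0891]
[.46,.05,.42] grasp->tool delta [ 0.159  -0.1069 -0.1534]
```

```bash
python3 nudge.py '{"x": [0.02, 0.02, 0.02, 0.02, 0.02, 0.02, 0.02, 0.02, 0, 0], "y": [0, 0, 0, -0.02, -0.02, -0.02, -0.02, -0.02, 0, 0], "z": [-0.019, -0.019, -0.019, -0.019, -0.019, -0.019, -0.019, -0.019, 0, 0], "drx": [0, 0, 0, 0, 0, 0, 0, 0, 0, 0], "dry": [0, 0, 0, 0, 0, 0, 0, 0, 0, 0], "drz": [0, 0, 0, 0, 0, 0, 0, 0, 0, 0]}'; python3 p.py
cat > plan.py <<'E'
# joint-interpolated path from here to a goal pose -> rows in the tool's axes
from h import *; from kin import fk,P,ik,tool,e
import sys
np.set_printoptions(precision=4,suppress=True)
g=np.array(eval(sys.argv[1]));Rm=eval(sys.argv[2]);q0g=eval(sys.argv[3]);n=int(sys.argv[4])
q0=bot.observe()['joints'];q1,err=ik(g+.019*Rm[:,2],Rm,q0g);print("goal",q1,err,"max dq/row",np.abs(q1-q0).max()/n)
T=fk(q0,P)
for i in range(1,n+1):
    N=fk(q0+(q1-q0)*i/n,P);d=np.linalg.inv(T)@N;print(*np.round(d[:3,3],3),*np.round(R.from_matrix(d[:3,:3]).as_rotvec(),3),"| z",np.round(N[:3,3],2));T=N
E
python3 plan.py '[.6,.1,.55]' 'e("z",.4).as_matrix()@e("x",np.pi).as_matrix()@tool(0,.82,1)' '[-0.22,.42,2.37,2.65,2.02,1.79]' 28
```

```text
t: 17.7
ee_pos: [0.4738, 0.0431, 0.4013]
ee_rot: [2.873, -0.051, 1.235]
wrist_force: [0.0, -0.6, -6.2]
gripper_width: 0.661
grasp_force: 34.9
J [-0.0854 -0.3856  1.9325  0.0506  0.7842  1.5003] 
TCP [0.4738 0.0431 0.4013] F [ 0.0093 -0.5666 -6.2297] 
 [[ 0.6878 -0.0356  0.725 ]
 [-0.0242 -0.9994 -0.0262]
 [ 0.7255  0.0005 -0.6882]]
goal [-0.2152  0.4157  2.3731  2.6542  2.0196  1.7941] 8.881784197001252e-16 max dq/row 0.09298293062888319
-0.03 -0.026 0.017 0.067 -0.084 0.081 | z [0.47 0.07 0.37]
-0.029 -0.024 0.016 0.066 -0.083 0.082 | z [0.46 0.1  0.34]
-0.028 -0.023 0.015 0.066 -0.083 0.082 | z [0.44 0.13 0.32]
-0.026 -0.022 0.015 0.066 -0.081 0.082 | z [0.43 0.16 0.3 ]
-0.025 -0.021 0.014 0.067 -0.08 0.083 | z [0.42 0.19 0.28]
-0.023 -0.021 0.013 0.067 -0.078 0.083 | z [0.41 0.22 0.28]
-0.021 -0.02 0.012 0.068 -0.076 0.082 | z [0.4  0.25 0.27]
-0.019 -0.02 0.011 0.069 -0.074 0.082 | z [0.39 0.28 0.28]
-0.017 -0.021 0.009 0.071 -0.072 0.081 | z [0.39 0.3  0.28]
-0.015 -0.021 0.008 0.073 -0.069 0.08 | z [0.38 0.33 0.3 ]
-0.014 -0.022 0.006 0.075 -0.066 0.079 | z [0.38 0.35 0.31]
-0.
[... 323 characters left out ...]
.049 0.06 | z [0.43 0.39 0.45]
-0.004 -0.029 -0.004 0.091 -0.047 0.056 | z [0.45 0.38 0.47]
-0.004 -0.031 -0.005 0.093 -0.044 0.05 | z [0.47 0.37 0.49]
-0.003 -0.032 -0.006 0.095 -0.041 0.045 | z [0.49 0.35 0.51]
-0.003 -0.033 -0.007 0.096 -0.039 0.039 | z [0.51 0.33 0.53]
-0.002 -0.034 -0.008 0.097 -0.037 0.032 | z [0.53 0.31 0.54]
-0.002 -0.035 -0.009 0.098 -0.034 0.026 | z [0.55 0.28 0.55]
-0.002 -0.035 -0.01 0.098 -0.032 0.019 | z [0.57 0.25 0.56]
-0.002 -0.036 -0.01 0.098 -0.031 0.012 | z [0.58 0.21 0.56]
-0.003 -0.036 -0.011 0.097 -0.029 0.004 | z [0.59 0.18 0.57]
-0.003 -0.036 -0.011 0.096 -0.027 -0.003 | z [0.61 0.14 0.57]
-0.003 -0.036 -0.011 0.094 -0.026 -0.011 | z [0.61 0.11 0.56]
```

```bash
cat > chk.py <<'E'
from h import *; from kin import fk,P,ik,e
np.set_printoptions(precision=2,suppress=True)
s=bot.observe();q=s['joints'];R0=R.from_rotvec(s['ee_rot']).as_matrix();x0=s['ee_pos']
for x1 in([.60,.12,.52],[.56,.16,.55],[.62,.1,.46]):
    q=s['joints'];print(x1);x1=np.array(x1);mx=0
    for t in np.linspace(.1,1,10): q,er=ik(x0+(x1-x0)*t,R0,q);mx=max(mx,er)
    print("start",q,mx);p=q;j=0
    for a in np.linspace(0,np.pi,23)[1:]:
        q,er=ik(x1,e('x',a).as_matrix()@R0,q);j=max(j,np.abs(q-p).max());p=q
        if er>1e-4 or int(round(a/np.pi*22))%4==0: print(round(a,2),q,round(er,4))
    print("maxstep",j,"end",q)
E
python3 chk.py
```

```text
[0.6, 0.12, 0.52]
start [ 0.19 -0.14  1.5  -0.19  0.99  1.83] 3.242098256528436e-09
0.57 [-0.27 -0.18  1.62  0.67  1.02  1.43] 0.0
1.14 [-0.57 -0.12  1.84  1.29  1.24  1.22] 0.0
1.71 [-0.63  0.03  2.1   1.73  1.46  1.12] 0.0
2.28 [-0.49  0.26  2.35  2.17  1.75  1.06] 0.0
2.86 [-0.11  0.5   2.48  2.78  2.12  1.27] 0.0
maxstep 0.22497091310822376 end [0.13 0.54 2.45 3.22 2.18 1.55]
[0.56, 0.16, 0.55]
start [ 0.34 -0.16  1.45 -0.3   1.1   1.97] 1.73393023374122e-08
0.57 [-0.17 -0.25  1.6   0.57  1.04  1.59] 0.0
1.14 [-0.52 -0.22  1.84  1.25  1.23  1.34] 0.0
1.71 [-0.6  -0.1   2.13  1.73  1.42  1.22] 0.0
2.28 [-0.43  0.13  2.4   2.23  1.67  1.11] 0.0
2.86 [0.02 0.39 2.52 2.91 2.06 1.26] 0.0
maxstep 0.22841671031422334 end [0.27 0.44 2.47 3.34 2.11 1.51]
[0.62, 0.1, 0.46]
start [ 0.12 -0.12  1.63 -0.15  0.84  1.78] 1.1042814503028007e-09
0.57 [-0.31 -0.14  1.73  0.76  0.94  1.27] 0.0
1.14 [-0.58 -0.04  1.92  1.34  1.22  1.05] 0.0
1.71 [-0.65  0.16  2.15  1.74  1.5   0.95] 0.0
2.28 [-0.51  0.43  2.37  2.11  1.86  0.9 ] 0.0
2.86 [-0.16  0.68  2.47  2.68  2.3   1.18] 0.0
maxstep 0.2549334919906796 end [0.06 0.72 2.45 3.17 2.36 1.57]
```

```bash
python3 nudge.py '{"x": [0.024, 0.024, 0.024, 0.024, 0.024, 0.024, 0.027, 0, 0, 0], "y": [-0.012, -0.012, -0.012, -0.012, -0.012, -0.012, -0.01, 0, 0, 0], "z": [0.001, 0.001, 0.001, 0.001, 0.001, 0.001, 0.001, 0, 0, 0], "drx": [0, 0, 0, 0, 0, 0, 0, 0, 0.035, 0.069], "dry": [0, 0, 0, 0, 0, 0, 0, 0, -0.002, -0.004], "drz": [0, 0, 0, 0, 0, 0, 0, 0, 0.036, 0.0725]}'; python3 nudge.py '{"x": [0, 0, 0, 0, 0, 0, 0, 0, 0, 0], "y": [0, 0, 0, 0, 0, 0, 0, 0, 0, 0], "z": [0, 0, 0, 0, 0, 0, 0, 0, 0, 0], "drx": [0.069, 0.069, 0.069, 0.069, 0.069, 0.069, 0.069, 0.069, 0.069, 0.069], "dry": [-0.004, -0.004, -0.004, -0.004, -0.004, -0.004, -0.004, -0.004, -0.004, -0.004], "drz": [0.0725, 0.0725, 0.0725, 0.0725, 0.0725, 0.0725, 0.0725, 0.0725, 0.0725, 0.0725]}'; python3 p.py
```

```text
t: 18.7
ee_pos: [0.5993, 0.1187, 0.5189]
ee_rot: [-2.773, 0.142, -1.182]
wrist_force: [-1.1, 0.0, -6.6]
gripper_width: 0.658
grasp_force: 34.9
t: 19.7
ee_pos: [0.6002, 0.1155, 0.5214]
ee_rot: [-1.875, 0.559, -0.785]
wrist_force: [0.0, 0.1, -5.5]
gripper_width: 0.662
grasp_force: 34.9
J [-0.5812 -0.1193  1.8402  1.2953  1.252   1.2198] 
TCP [0.6002 0.1155 0.5214] F [ 0.0299  0.1407 -5.5321] 
 [[ 0.6841 -0.0365  0.7284]
 [-0.6763 -0.4056  0.6149]
 [ 0.273  -0.9133 -0.3022]]
```

```bash
python3 nudge.py '{"x": [0, 0, 0, 0, 0, 0, 0, 0, 0, 0], "y": [0, 0, 0, 0, 0, 0, 0, 0, 0, 0], "z": [0, 0, 0, 0, 0, 0, 0, 0, 0, 0], "drx": [0.069, 0.069, 0.069, 0.069, 0.069, 0.069, 0.069, 0.069, 0.069, 0.069], "dry": [-0.004, -0.004, -0.004, -0.004, -0.004, -0.004, -0.004, -0.004, -0.004, -0.004], "drz": [0.0725, 0.0725, 0.0725, 0.0725, 0.0725, 0.0725, 0.0725, 0.0725, 0.0725, 0.0725]}'; python3 nudge.py '{"x": [0, 0, 0, 0, 0, 0, 0, 0, 0, 0], "y": [0, 0, 0, 0, 0, 0, 0, 0, 0, 0], "z": [0, 0, 0, 0, 0, 0, 0, 0, 0, 0], "drx": [0.069, 0.069, 0.069, 0.069, 0.069, 0.069, 0.069, 0.069, 0.069, 0], "dry": [-0.004, -0.004, -0.004, -0.004, -0.004, -0.004, -0.004, -0.004, -0.004, 0], "drz": [0.0725, 0.0725, 0.0725, 0.0725, 0.0725, 0.0725, 0.0725, 0.0725, 0.0725, 0]}'; python3 p.py; python3 -c "
from h import *
s=bot.observe();Rm=R.from_rotvec(s['ee_rot']).as_matrix()
print('tin z in world',Rm@np.array([.7315,.001,-.6819]))"
```

```text
t: 20.7
ee_pos: [0.6017, 0.1156, 0.5216]
ee_rot: [-0.944, 0.763, -0.374]
wrist_force: [0.3, 0.8, -5.4]
gripper_width: 0.656
grasp_force: 34.9
t: 21.7
ee_pos: [0.6022, 0.1189, 0.5216]
ee_rot: [-0.1, 0.811, -0.001]
wrist_force: [-0.5, 0.5, -4.3]
gripper_width: 0.658
grasp_force: 34.9
J [0.0455 0.5309 2.4578 3.0733 2.1721 1.4616] 
TCP [0.6022 0.1189 0.5216] F [-0.495   0.471  -4.3175] 
 [[ 0.6892 -0.0378  0.7236]
 [-0.0391  0.9952  0.0892]
 [-0.7235 -0.0898  0.6844]]
tin z in world [ 0.01066837 -0.08844377 -0.99606463]
```

```bash
python3 nudge.py '{"x": [0, 0, 0, 0, 0, 0, 0, 0, 0, 0], "y": [0, 0, 0, 0, 0, 0, 0, 0, 0, 0], "z": [0, 0, 0, 0, 0, 0, 0, 0, 0, 0], "drx": [0.061, 0, 0, 0, 0, 0, 0, 0, 0, 0], "dry": [-0.003, 0, 0, 0, 0, 0, 0, 0, 0, 0], "drz": [0.064, 0, 0, 0, 0, 0, 0, 0, 0, 0]}'; python3 nudge.py '{"x": [0, 0, 0, 0, 0, 0, 0, 0, 0, 0], "y": [0, 0, 0, 0, 0, 0, 0, 0, 0, 0], "z": [0, 0, 0, 0, 0, 0, 0, 0, 0, 0], "drx": [0, 0, 0, 0, 0, 0, 0, 0, 0, 0], "dry": [0, 0, 0, 0, 0, 0, 0, 0, 0, 0], "drz": [0, 0, 0, 0, 0, 0, 0, 0, 0, 0]}'; python3 nudge.py '{"x": [0, 0, 0], "y": [0, 0, 0], "z": [0, 0, 0], "drx": [0, 0, 0], "dry": [0, 0, 0], "drz": [0, 0, 0]}'; python3 -c "
from h import *
s=bot.observe();Rm=R.from_rotvec(s['ee_rot']).as_matrix()
print('tin z in world',Rm@np.array([.7315,.001,-.6819]))
cv2.imwrite('pics/inv.png',bot.grab_frame('side'))"
```

```text
t: 22.7
ee_pos: [0.6005, 0.1186, 0.525]
ee_rot: [-0.016, 0.801, 0.038]
wrist_force: [-0.1, 0.7, -5.0]
gripper_width: 0.657
grasp_force: 34.9
t: 23.7
ee_pos: [0.6005, 0.1185, 0.5249]
ee_rot: [-0.016, 0.801, 0.038]
wrist_force: [-0.4, -0.3, -5.2]
gripper_width: 0.661
grasp_force: 34.9
t: 24.0
ee_pos: [0.6005, 0.1185, 0.5249]
ee_rot: [-0.016, 0.801, 0.038]
wrist_force: [0.4, 0.6, -4.0]
gripper_width: 0.658
grasp_force: 34.9
tin z in world [ 0.01917749  0.00204314 -0.99985444]
```

```bash
python3 nudge.py '{"x": [0, 0, 0, 0, 0, 0, 0, 0, 0, 0], "y": [0, 0, 0, 0, 0, 0, 0, 0, 0, 0], "z": [0, 0, 0, 0, 0, 0, 0, 0, 0, 0], "drx": [-0.069, -0.069, -0.069, -0.069, -0.069, -0.069, -0.069, -0.069, -0.069, -0.069], "dry": [0.004, 0.004, 0.004, 0.004, 0.004, 0.004, 0.004, 0.004, 0.004, 0.004], "drz": [-0.0725, -0.0725, -0.0725, -0.0725, -0.0725, -0.0725, -0.0725, -0.0725, -0.0725, -0.0725]}'; python3 nudge.py '{"x": [0, 0, 0, 0, 0, 0, 0, 0, 0, 0], "y": [0, 0, 0, 0, 0, 0, 0, 0, 0, 0], "z": [0, 0, 0, 0, 0, 0, 0, 0, 0, 0], "drx": [-0.069, -0.069, -0.069, -0.069, -0.069, -0.069, -0.069, -0.069, -0.069, -0.069], "dry": [0.004, 0.004, 0.004, 0.004, 0.004, 0.004, 0.004, 0.004, 0.004, 0.004], "drz": [-0.0725, -0.0725, -0.0725, -0.0725, -0.0725, -0.0725, -0.0725, -0.0725, -0.0725, -0.0725]}'; python3 nudge.py '{"x": [0, 0, 0, 0, 0, 0, 0, 0, 0, 0], "y": [0, 0, 0, 0, 0, 0, 0, 0, 0, 0], "z": [0, 0, 0, 0, 0, 0, 0, 0, 0, 0], "drx": [-0.069, -0.069, -0.069, -0.069, -0.069, -0.069, -0.069, -0.069, -0.069, 0], "dry": [0.004, 0.004, 0.004, 0.004, 0.004, 0.004, 0.004, 0.004, 0.004, 0], "drz": [-0.0725, -0.0725, -0.0725, -0.0725, -0.0725, -0.0725, -0.0725, -0.0725, -0.0725, 0]}'; python3 p.py;  python3 -c "
from h import *
s=bot.observe();Rm=R.from_rotvec(s['ee_rot']).as_matrix()
print('tin z in world',Rm@np.array([.7315,.001,-.6819]))"
```

```text
t: 25.05
ee_pos: [0.6, 0.1189, 0.5239]
ee_rot: [-0.964, 0.752, -0.375]
wrist_force: [-0.5, 1.1, -5.3]
gripper_width: 0.659
grasp_force: 34.9
t: 26.05
ee_pos: [0.5985, 0.1192, 0.5225]
ee_rot: [-1.896, 0.545, -0.787]
wrist_force: [-0.4, 0.5, -5.7]
gripper_width: 0.658
grasp_force: 34.9
t: 27.05
ee_pos: [0.5977, 0.1212, 0.5224]
ee_rot: [-2.697, 0.182, -1.151]
wrist_force: [-0.4, 1.7, -5.1]
gripper_width: 0.659
grasp_force: 34.9
J [-0.0056 -0.1751  1.5343  0.172   0.97    1.6639] 
TCP [0.5977 0.1212 0.5224] F [-0.4472  1.6667 -5.0803] 
 [[ 0.6888 -0.0337  0.7242]
 [-0.1918 -0.9718  0.1372]
 [ 0.6991 -0.2334 -0.6758]]
tin z in world [ 0.01002173 -0.23485328  0.97202076]
```

```bash
python3 nudge.py '{"x": [0, 0, 0, 0, 0, 0, 0, 0, 0], "y": [0, 0, 0, 0, 0, 0, 0, 0, 0], "z": [0, 0, 0, 0, 0, 0, 0, 0, 0], "drx": [-0.069, -0.069, -0.026, 0.1, 0.1, 0.1, 0.1, 0.07, 0], "dry": [0.004, 0.004, 0.001, 0, 0, 0, 0, 0, 0], "drz": [-0.0725, -0.0725, -0.027, -0.093, -0.093, -0.093, -0.093, -0.065, 0]}'; python3 p.py '[.487,.228,.33]'; python3 -c "
from h import *
s=bot.observe();Rm=R.from_rotvec(s['ee_rot']).as_matrix()
print('tin z in world',Rm@np.array([.7315,.001,-.6819]),'up in tool',Rm[2])"
```

```text
t: 27.95
ee_pos: [0.5992, 0.1144, 0.5168]
ee_rot: [-2.653, -0.638, -1.112]
wrist_force: [0.1, 0.2, -5.7]
gripper_width: 0.661
grasp_force: 34.9
J [-0.2455 -0.1246  1.4871  0.5438  1.1867  0.8017] 
TCP [0.5992 0.1144 0.5168] F [ 0.0575  0.2297 -5.6679] 
 [[ 0.6247  0.4595  0.6314]
 [ 0.3134 -0.8881  0.3363]
 [ 0.7153 -0.0123 -0.6987]]
[.487,.228,.33] grasp->tool delta [-0.1681 -0.1501  0.1169]
tin z in world [ 0.02687124 -0.00101361  0.99967883] up in tool [ 0.71526178 -0.0122521  -0.69874922]
```

```bash
python3 nudge.py '{"x": [-0.028, -0.028, -0.028, -0.028, -0.028, -0.028, 0, 0, 0], "y": [-0.025, -0.025, -0.025, -0.025, -0.025, -0.025, 0, 0, 0], "z": [0.0195, 0.0195, 0.0195, 0.0195, 0.0195, 0.0195, 0, 0, 0], "drx": [0, 0, 0, 0, 0, 0, 0, 0, 0], "dry": [0.012, 0.012, 0, 0, 0, 0, 0, 0, 0], "drz": [-0.018, 0, 0, 0, 0, 0, 0, 0, 0]}'; python3 p.py '[.487,.228,.2]';  python3 - <<'E'
from h import *
s=bot.observe();Rm=R.from_rotvec(s['ee_rot']).as_matrix()
print('tin z in world',Rm@np.array([.7315,.001,-.6819]))
w=bot.grab_frame('wrist');cv2.imwrite('pics/p1.png',w)
import pickle;pickle.dump(s,open("p1.pkl","wb"))
print(proj("wrist",[[.4767,.1215,.04],[.389,.2395,.04],[.5023,.3296,.04],[.5875,.2027,.04],[.488,.226,.04]],s))
E
```

```text
t: 28.85
ee_pos: [0.5041, 0.2359, 0.3192]
ee_rot: [-2.629, -0.665, -1.161]
wrist_force: [-0.0, 0.2, -4.4]
gripper_width: 0.661
grasp_force: 34.9
J [ 0.1232 -0.2073  2.0477  0.5137  0.5656  0.8663] 
TCP [0.5041 0.2359 0.3192] F [-0.0362  0.243  -4.4491] 
 [[ 0.5924  0.4735  0.6519]
 [ 0.3232 -0.8808  0.3461]
 [ 0.738   0.0057 -0.6748]]
[.487,.228,.2] grasp->tool delta [-0.1007 -0.0018  0.0856]
tin z in world [-1.06928630e-02 -4.56362244e-04  9.99983157e-01]
[[378.07425744 377.22552659]
 [270.37261793 395.5468185 ]
 [260.83339267 288.49987696]
 [357.35093416 279.30924238]
 [314.72806591 331.01379821]]
```

View pics/p1.png

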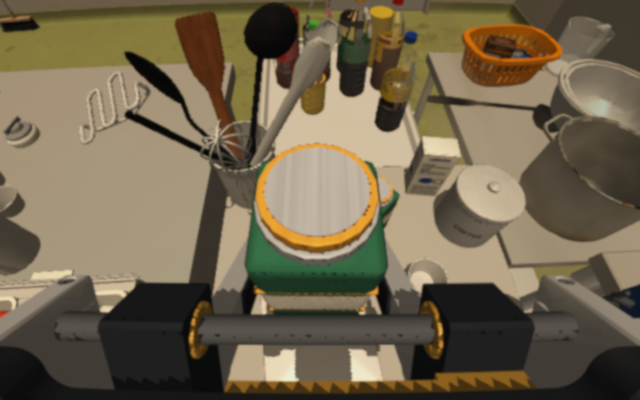

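The wrist view shows the lid flush on the upright tin, and the pan is hidden below it. I'll refine the pan centre with edge-profile line fits on the two earlier pictures.

Run:
```python
from h import *
import pickle
from scipy.ndimage import map_coordinates
np.set_printoptions(precision=4,suppress=True)
def run(n,img,cs,st,sgn):
    g=cv2.GaussianBlur(cv2.imread(img).astype(np.float32),(0,0),.8);c=np.array(cs,float);m=c.mean(0);L=[]
    for i in range(4):
        a,b=c[i],c[(i+1)%4];u=(b-a)/np.linalg.norm(b-a);nn=np.array([u[1],-u[0]]);nn*=np.sign(nn@((a+b)/2-m));pts=[]
        offs=np.arange(-4,4.01,.25)
        for t in np.linspace(.15,.85,25):
            p=a+(b-a)*t+offs[:,None]*nn
            v=np.stack([map_coordinates(g[...,k],[p[:,1],p[:,0]],order=1) for k in range(3)],1)
            gr=np.linalg.norm(np.gradient(v,axis=0),axis=1);k=gr.argmax();pts.append([*p[k],offs[k]])
        pts=np.array(pts,np.float32);o=np.median(pts[:,2]);pts=pts[abs(pts[:,2]-o)<1.5]
        l=cv2.fitLine(pts[:,:2],cv2.DIST_HUBER,0,.01,.01).ravel();L.append(np.cross([l[2],l[3],1],[l[2]+l[0],l[3]+l[1],1]));print(i,"offset",o,len(pts))
    X=[np.cross(L[i-1],L[i]) for i in range(4)];X=np.array([x[:2]/x[2] for x in X])
    q=plane(n,X,.04,st);print(n,X.round(1).tolist(),q,"mean",q.mean(0),"edges",np.linalg.norm(np.diff(q[[0,1,2,3,0]],axis=0),axis=1))
C=lambda p:(380+p[0]/3.4,85+p[1]/3.4);D=lambda p:(220+p[0]/2.6,130+p[1]/2.6)
run("wrist","pics/w1.png",[C(p) for p in[(70,232),(275,75),(402,262),(190,402)]],pickle.load(open("w1.pkl","rb")),1)
run("side","pics/side0.png",[D(p) for p in[(190,440),(303,537),(460,470),(345,390)]],None,1)
```

```text
0 offset 2.0 25
1 offset 1.5 25
2 offset 2.25 23
3 offset 2.75 25
wrist [[397.4, 153.8], [461.8, 103.5], [498.6, 161.9], [435.8, 208.3]] [[0.4784 0.1164 0.04  ]
 [0.3832 0.2421 0.04  ]
 [0.5029 0.3318 0.04  ]
 [0.5998 0.2048 0.04  ]] mean [0.4911 0.2238 0.04  ] edges [0.1577 0.1496 0.1597 0.1502]
0 offset 2.5 18
1 offset 1.75 14
2 offset 3.25 16
3 offset 4.0 25
side [[286.0, 297.3], [334.1, 337.0], [404.4, 310.8], [351.1, 276.3]] [[0.6027 0.2186 0.04  ]
 [0.4998 0.3331 0.04  ]
 [0.3706 0.2371 0.04  ]
 [0.475  0.1149 0.04  ]] mean [0.487  0.2259 0.04  ] edges [0.154  0.161  0.1607 0.1645]
```

```bash
python3 p.py '[.4905,.2245,.125]' | tail -1; python3 nudge.py '{"x": [-0.015, -0.015, -0.015, -0.015, -0.015, -0.015, -0.015, -0.015, 0, 0], "y": [0, 0, 0, 0, 0, 0, 0, 0, 0, 0], "z": [0.0125, 0.0125, 0.0125, 0.0125, 0.0125, 0.0125, 0.0125, 0.0125, 0, 0], "drx": [0, 0, 0, 0, 0, 0, 0, 0, 0, 0], "dry": [-0.01, 0, 0, 0, 0, 0, 0, 0, 0, 0], "drz": [0, 0, 0, 0, 0, 0, 0, 0, 0, 0]}'; python3 p.py '[.4905,.2245,.11]'; python3 -c "
from h import *
s=bot.observe();Rm=R.from_rotvec(s['ee_rot']).as_matrix()
print('tin z in world',Rm@np.array([.7315,.001,-.6819]))"
```

```text
[.4905,.2245,.125] grasp->tool delta [-0.1555  0.002   0.1373]
t: 29.9
ee_pos: [0.4975, 0.2305, 0.166]
ee_rot: [-2.638, -0.666, -1.146]
wrist_force: [-0.8, 0.5, -4.3]
gripper_width: 0.657
grasp_force: 35.0
J [ 0.1102 -0.0142  2.3444  1.4658  0.2738 -0.1627] 
TCP [0.4975 0.2305 0.166 ] F [-0.8017  0.4542 -4.2917] 
 [[ 0.6004  0.4727  0.6451]
 [ 0.3264 -0.8812  0.3419]
 [ 0.7301  0.0053 -0.6833]]
[.4905,.2245,.11] grasp->tool delta [-0.047   0.0017  0.0507]
tin z in world [-2.48226926e-04  4.75378178e-03  1.00002910e+00]
```

```bash
python3 nudge.py '{"x": [-0.0078, -0.0078, -0.0078, -0.0078, -0.0078, -0.0078, 0, 0], "y": [0, 0, 0, 0, 0, 0, 0, 0], "z": [0.0085, 0.0085, 0.0085, 0.0085, 0.0085, 0.0085, 0, 0], "drx": [0, 0, 0, 0, 0, 0, 0, 0], "dry": [0, 0, 0, 0, 0, 0, 0, 0], "drz": [0, 0, 0, 0, 0, 0, 0, 0]}'; python3 p.py '[.4905,.2245,.102]'; python3 -c "
from h import *
s=bot.observe();Rm=R.from_rotvec(s['ee_rot']).as_matrix()
print('tin z in world',Rm@np.array([.7315,.001,-.6819]))"
```

```text
t: 30.7
ee_pos: [0.5014, 0.2335, 0.0967]
ee_rot: [-2.636, -0.669, -1.145]
wrist_force: [0.2, 0.6, -4.9]
gripper_width: 0.659
grasp_force: 34.9
J [ 0.1176  0.1616  2.4552  2.3172  0.3702 -1.0494] 
TCP [0.5014 0.2335 0.0967] F [ 0.1736  0.6418 -4.8769] 
 [[ 0.5999  0.4749  0.6439]
 [ 0.3279 -0.88    0.3435]
 [ 0.7298  0.0051 -0.6837]]
[.4905,.2245,.102] grasp->tool delta [-0.0057  0.0028  0.0053]
tin z in world [2.66080740e-04 4.75658588e-03 1.00002908e+00]
```

Now I'll lower gently until it touches.

```bash
python3 nudge.py '{"x": [-0.003, -0.003, -0.0012, 0], "y": [0.0014, 0.0014, 0, 0], "z": [0.0026, 0.0026, 0.0012, 0], "drx": [0, 0, 0, 0], "dry": [0, 0, 0, 0], "drz": [0, 0, 0, 0]}'; python3 nudge.py '{"x": [-0.0007, 0], "y": [0, 0], "z": [0.0007, 0], "drx": [0, 0], "dry": [0, 0], "drz": [0, 0]}'; python3 nudge.py '{"x": [-0.0007, 0], "y": [0, 0], "z": [0.0007, 0], "drx": [0, 0], "dry": [0, 0], "drz": [0, 0]}'; python3 p.py '[.4905,.2245,.099]'
```

```text
t: 31.1
ee_pos: [0.5014, 0.2309, 0.0862]
ee_rot: [-2.637, -0.669, -1.143]
wrist_force: [-0.2, 0.2, -5.3]
gripper_width: 0.659
grasp_force: 34.9
t: 31.3
ee_pos: [0.5014, 0.2312, 0.0853]
ee_rot: [-2.636, -0.669, -1.143]
wrist_force: [0.9, -1.2, -4.2]
gripper_width: 0.66
grasp_force: 34.9
t: 31.5
ee_pos: [0.5016, 0.2313, 0.0846]
ee_rot: [-2.635, -0.669, -1.144]
wrist_force: [-0.9, -0.7, -2.2]
gripper_width: 0.657
grasp_force: 34.9
J [ 0.1074  0.1967  2.4764  2.394   0.4142 -1.1423] 
TCP [0.5016 0.2313 0.0846] F [-0.8845 -0.6965 -2.2168] 
 [[ 0.5999  0.4755  0.6435]
 [ 0.3276 -0.8797  0.3446]
 [ 0.73    0.0041 -0.6835]]
[.4905,.2245,.099] grasp->tool delta [ 0.0016  0.0008 -0.0003]
```

Contact is starting.

```bash
python3 nudge.py '{"x": [-0.0007, 0, 0], "y": [0, 0, 0], "z": [0.0007, 0, 0], "drx": [0, 0, 0], "dry": [0, 0, 0], "drz": [0, 0, 0]}'; python3 nudge.py '{"x": [-0.0004, 0, 0], "y": [0, 0, 0], "z": [0.0004, 0, 0], "drx": [0, 0, 0], "dry": [0, 0, 0], "drz": [0, 0, 0]}'
```

```text
t: 31.8
ee_pos: [0.502, 0.2316, 0.0844]
ee_rot: [-2.634, -0.669, -1.147]
wrist_force: [-5.1, -2.3, 6.0]
gripper_width: 0.661
grasp_force: 35.0
t: 32.1
ee_pos: [0.502, 0.2317, 0.0844]
ee_rot: [-2.633, -0.669, -1.148]
wrist_force: [-6.4, -5.0, 10.9]
gripper_width: 0.654
grasp_force: 35.0
```

```bash
python3 nudge.py '{"x": [0.0005, 0], "y": [0, 0], "z": [-0.0005, 0], "drx": [0, 0], "dry": [0, 0], "drz": [0, 0]}' - 10; python3 nudge.py '{"x": [0, 0, 0, 0, 0, 0], "y": [0, 0, 0, 0, 0, 0], "z": [0, 0, 0, 0, 0, 0], "drx": [0, 0, 0, 0, 0, 0], "dry": [0, 0, 0, 0, 0, 0], "drz": [0, 0, 0, 0, 0, 0]}' .95; python3 nudge.py '{"x": [0, 0, 0, 0, 0, 0, 0, 0, 0], "y": [0, 0, 0, 0, 0, 0, 0, 0, 0], "z": [-0.005, -0.01, -0.015, -0.02, -0.02, -0.02, -0.02, 0, 0], "drx": [0, 0, 0, 0, 0, 0, 0, 0, 0], "dry": [0, 0, 0, 0, 0, 0, 0, 0, 0], "drz": [0, 0, 0, 0, 0, 0, 0, 0, 0]}'; python3 p.py
python3 - <<'E'
from h import *
np.set_printoptions(precision=4,suppress=True)
s=bot.observe();w=bot.grab_frame("wrist");cv2.imwrite("pics/end_w.png",w);sd=bot.grab_frame("side");cv2.imwrite("pics/end_s.png",sd);cv2.imwrite("pics/end_sc.png",bot.grab_frame("scene"))
# lid: brass ring in wrist and side views
for n,im,st in(("wrist",w,s),("side",sd,None)):
    h=cv2.cvtColor(im,cv2.COLOR_BGR2HSV);m=cv2.inRange(h,(12,120,120),(28,255,255))
    u=proj(n,[[.4905,.2245,.166]],st)[0];print(n,"expected lid",u)
    a=np.zeros_like(m);cv2.circle(a,tuple(int(x) for x in u),75 if n=="wrist" else 22,255,-1);m&=a
    cs=[c for c in cv2.findContours(m,cv2.RETR_EXTERNAL,1)[0] if cv2.contourArea(c)>20]
    if cs:
        c=max(cs,key=cv2.contourArea);el=cv2.fitEllipse(c) if len(c)>5 else None;print(el,cv2.boundingRect(c));print(plane(n,[el[0]],.166,st))
E
```

```text
t: 32.3
ee_pos: [0.5021, 0.2317, 0.0844]
ee_rot: [-2.634, -0.669, -1.146]
wrist_force: [-3.7, -2.6, 5.4]
gripper_width: 0.661
grasp_force: 10.0
t: 32.9
ee_pos: [0.5012, 0.2311, 0.0831]
ee_rot: [-2.637, -0.669, -1.142]
wrist_force: [0.4, 0.4, -0.3]
gripper_width: 0.948
grasp_force: 0.0
t: 33.8
ee_pos: [0.4309, 0.193, 0.1591]
ee_rot: [-2.636, -0.668, -1.146]
wrist_force: [0.5, 1.0, -0.4]
gripper_width: 0.955
grasp_force: 0.0
J [-0.0589 -0.1386  2.4725  1.4066  0.3963 -0.2246] 
TCP [0.4309 0.193  0.1591] F [ 0.5167  1.0159 -0.3507] 
 [[ 0.5996  0.4745  0.6444]
 [ 0.3273 -0.8803  0.3435]
 [ 0.7303  0.005  -0.6831]]
wrist expected lid [314.9374 157.4537]
((315.4256286621094, 156.42117309570312), (51.86323928833008, 65.22496032714844), 90.26603698730469) (283, 130, 66, 54)
[[0.4916 0.2247 0.166 ]]
side expected lid [344.8282 244.0729]
((343.41961669921875, 244.80506896972656), (15.243261337280273, 25.287927627563477), 92.12145233154297) (330, 242, 27, 12)
[[0.493  0.2282 0.166 ]]
```

```bash
python3 nudge.py '{"x": [0, 0, 0, 0, 0], "y": [0, 0, 0, 0, 0], "z": [-0.02, -0.02, 0, 0, 0], "drx": [0, 0, 0, 0, 0], "dry": [0, 0, 0, 0, 0], "drz": [0, 0, 0, 0, 0]}'; python3 -c "
from h import *
print(bot.sign_off())"
```

```text
t: 34.45
ee_pos: [0.4051, 0.1798, 0.1851]
ee_rot: [-2.636, -0.669, -1.14]
wrist_force: [0.2, -0.3, -0.1]
gripper_width: 0.953
grasp_force: 0.0
the job is handed in; nothing more can be done
None
```

I pressed the lid home and the knob sprang back. The tin then held upside down for just over two seconds and now stands upright within about 5 mm of the middle of the scale's pan; the job was handed in at 34 s, though I did not check separately that the scale stayed exactly in place.

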